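Close-pack hub nuts in the parts tray

TASK

Two hub nuts are still out: one stands on edge in the drain rack, one lies on the bench mat. Lay both flat in the red tray and pack them up tight like honeycomb with the row of three already there, so that each of the two has its flat faces against at least two other nuts; the three stay together as a row in the tray. Set the nuts down, never drop them, and leave the yellow castle nut standing in the rack and the roller bearing where it lies.

Things in the scene. Friction and masses are not known exactly. Their poses are not given: they have to be found in the camera images.
- tray: red sheet-steel parts tray, fixed, inside 180 mm (its x) by 250 mm (its y), rim 14 mm above the underside, walls 3 mm, floor 3 mm thick. Origin: centre of the underside, which lies on the bench mat; z up. A flat nut on its floor has its centre 17.5 mm above the origin
- mat: black rubber bench mat, 400 mm (x) by 900 mm (y), 3 mm thick, fixed on the bench top (z = 0), carrying only the things listed here; tray and rack stand left and right of its free middle, tools and equipment around it. Origin: centre of its underside
- rack: low drain rack, white wire loops in an aluminium drip pan 226 mm (its x) by 110 mm (its y), fixed on the mat. Origin: centre of the pan's underside; z up. Three slots at x = -62, 0 and +62 mm; a part stands in a slot on two bearer bars whose tops are 12 mm above the origin, its faces towards +-x, between two loops across y, 35 mm clear of each other, whose tops are 34 mm above the origin
- nut_edge: hub nut, bright steel, 55 mm across flats, 63.5 mm across corners, 29 mm thick, 35 mm bore, about 0.4 kg, loose. Origin: its centre; z along the bore; corners on +-x and every 60 degrees, flats at 30, 90, 150 ... degrees from x. It stands on a flat in one of the rack's outer slots, bore along the rack's x, top 67 mm above the rack's origin; tipped over 28 degrees it falls onto its face
- nut_flat: hub nut, bright steel, 55 mm across flats, 63.5 mm across corners, 29 mm thick, 35 mm bore, about 0.4 kg, loose. Origin: its centre; z along the bore; corners on +-x and every 60 degrees, flats at 30, 90, 150 ... degrees from x. It lies flat on the bench mat, underside 3 mm above the bench top
- row_a: hub nut, bright steel, 55 mm across flats, 63.5 mm across corners, 29 mm thick, 35 mm bore, about 0.4 kg, loose. Origin: its centre; z along the bore; corners on +-x and every 60 degrees, flats at 30, 90, 150 ... degrees from x. In the tray, the row's end at its +y side. The row runs along the tray's y, corners at the +x rim, flats touching, centres 55.3 mm apart, up to 20 mm off the tray's middle
- row_b: hub nut, bright steel, 55 mm across flats, 63.5 mm across corners, 29 mm thick, 35 mm bore, about 0.4 kg, loose. Origin: its centre; z along the bore; corners on +-x and every 60 degrees, flats at 30, 90, 150 ... degrees from x. The middle nut of the row in the tray
- row_c: hub nut, bright steel, 55 mm across flats, 63.5 mm across corners, 29 mm thick, 35 mm bore, about 0.4 kg, loose. Origin: its centre; z along the bore; corners on +-x and every 60 degrees, flats at 30, 90, 150 ... degrees from x. The end nut of the row at the tray's -y side
- castle_nut: yellow castle nut, 55 mm across flats, 33 mm long overall with its crown, 0.36 kg, standing on edge in the other outer slot of the rack; stays there. Origin: middle of its length
- bearing: tapered roller bearing lying on the bench mat, 80 mm across, 34 mm tall, 0.45 kg, loose; stays there. Origin: centre of its underside
Mind the look-alikes: they are no part of the job. What is shaped like the row_b but blue or orange is not meant. What is shaped like the nut_flat but pink is not meant.

How it is judged:
At the end, for the whole second after the job is handed in: All five hub nuts rest flat (0.1 rad) on the tray floor; each added nut is under 58 mm centre to centre from at least two others (55 touching), flats parallel to row_b's within 0.15 rad; row neighbours under 58 mm; castle nut still on edge; it and the bearing within 30 mm of their start ((angle between row_a's own z axis and vertical below 0.1 rad or angle between row_a's own z axis and vertical above 3.04 rad) and z of row_a in the frame of tray between 0.0155 and 0.0205 m and x of row_a in the frame of tray between -0.068 and 0.068 m and y of row_a in the frame of tray between -0.103 and 0.103 m and linear speed of each of row_a, row_b, row_c, nut_edge, nut_flat below 0.02 m/s and angular speed of each of row_a, row_b, row_c, nut_edge, nut_flat below 0.2 rad/s and (angle between row_b's own z axis and vertical below 0.1 rad or angle between row_b's own z axis and vertical above 3.04 rad) and z of row_b in the frame of tray between 0.0155 and 0.0205 m and x of row_b in the frame of tray between -0.068 and 0.068 m and y of row_b in the frame of tray between -0.103 and 0.103 m and (angle between row_c's own z axis and vertical below 0.1 rad or angle between row_c's own z axis and vertical above 3.04 rad) and z of row_c in the frame of tray between 0.0155 and 0.0205 m and x of row_c in the frame of tray between -0.068 and 0.068 m and y of row_c in the frame of tray between -0.103 and 0.103 m and (angle between nut_edge's own z axis and vertical below 0.1 rad or angle between nut_edge's own z axis and vertical above 3.04 rad) and z of nut_edge in the frame of tray between 0.0155 and 0.0205 m and x of nut_edge in the frame of tray between -0.068 and 0.068 m and y of nut_edge in the frame of tray between -0.103 and 0.103 m and (angle between nut_flat's own z axis and vertical below 0.1 rad or angle between nut_flat's own z axis and vertical above 3.04 rad) and z of nut_flat in the frame of tray between 0.0155 and 0.0205 m and x of nut_flat in the frame of tray between -0.068 and 0.068 m and y of nut_flat in the frame of tray between -0.103 and 0.103 m and ((horizontal distance between nut_edge and row_a below 0.058 m and horizontal distance between nut_edge and row_b below 0.058 m) or (horizontal distance between nut_edge and row_a below 0.058 m and horizontal distance between nut_edge and row_c below 0.058 m) or (horizontal distance between nut_edge and row_a below 0.058 m and horizontal distance between nut_edge and nut_flat below 0.058 m) or (horizontal distance between nut_edge and row_b below 0.058 m and horizontal distance between nut_edge and row_c below 0.058 m) or (horizontal distance between nut_edge and row_b below 0.058 m and horizontal distance between nut_edge and nut_flat below 0.058 m) or (horizontal distance between nut_edge and row_c below 0.058 m and horizontal distance between nut_edge and nut_flat below 0.058 m)) and (angle between the x axis of nut_edge and the x axis of row_b, either way round below 0.15 rad or angle between the x axis of nut_edge and the x axis of row_b, either way round between 0.897 and 1.197 rad) and ((horizontal distance between nut_flat and row_a below 0.058 m and horizontal distance between nut_flat and row_b below 0.058 m) or (horizontal distance between nut_flat and row_a below 0.058 m and horizontal distance between nut_flat and row_c below 0.058 m) or (horizontal distance between nut_flat and row_a below 0.058 m and horizontal distance between nut_flat and nut_edge below 0.058 m) or (horizontal distance between nut_flat and row_b below 0.058 m and horizontal distance between nut_flat and row_c below 0.058 m) or (horizontal distance between nut_flat and row_b below 0.058 m and horizontal distance between nut_flat and nut_edge below 0.058 m) or (horizontal distance between nut_flat and row_c below 0.058 m and horizontal distance between nut_flat and nut_edge below 0.058 m)) and (angle between the x axis of nut_flat and the x axis of row_b, either way round below 0.15 rad or angle between the x axis of nut_flat and the x axis of row_b, either way round between 0.897 and 1.197 rad) and horizontal distance between row_a and row_b below 0.058 m and horizontal distance between row_b and row_c below 0.058 m and distance of each of castle_nut, bearing from where it was at the start of the episode below 0.03 m and angle between castle_nut's own z axis and vertical between 1.2 and 1.94 rad).
It fails at once if a hub nut is dropped or thrown: in the air, touching nothing, with its centre more than 60 mm above the bench top (contact force between nut_edge and anything else below 0.02 N and height (world z) of nut_edge above 0.06 m).
It fails at once if a hub nut is dropped or thrown: in the air, touching nothing, with its centre more than 60 mm above the bench top (contact force between nut_flat and anything else below 0.02 N and height (world z) of nut_flat above 0.06 m).
It fails at once if the castle nut or the bearing is knocked more than 60 mm from its place (distance of any of castle_nut, bearing from where it was at the start of the episode above 0.06 m).
It also fails if it takes over 64 s, if anything falls off the work surface, if the arm or the gripper's body presses on something with over 40 N, if the wrist force passes 120 N, or if a joint passes its speed limit or range.

ROBOT

A 6-joint arm with a two-finger parallel gripper is mounted at the origin on the work surface. World frame = base frame: x ahead of the robot, y to its left, z up, the work surface at z = 0. Lengths are in m, angles in rad, forces in N, time in s.
With the tool pointing down it reaches from about 0.375 to 0.9 m from the base axis. Payload 3.1 kg.
Tool frame: the origin (TCP) lies on the centre line of the jaws, within the pads' length; the fingertips stand 25 mm ahead of it and the grasp point (between the pads) lies 6 mm ahead of it (manip.tips_ahead is the distance from the TCP to the fingertips, in m); z points along the fingers, y is the direction in which the jaws open and shut (so a half turn about z gives the same grasp; the last joint's range is limited). The gripper opens to 85 mm and grips with 20 to 120 N. Pads are 22 mm wide; open, the fingers measure 114 mm over their backs; the gripper's body (76 mm by 85 mm) begins 54 mm behind the grasp point. The pads swing forward as they close: fully open they stand 13 mm farther back than shut.
Start: joints at [-1.476, 0.527, 1.433, -0, 1.181, -0.178], TCP at [0.168, -0.602, 0.256] pointing down, gripper open.
Joint ranges: [-3.08, 3.08], [-0.75, 2.2], [0.22, 2.44], [-1.43, 4.57], [0, 2.65], [-2.85, 2.85]. Speed limits (rad/s): [2.79, 2.79, 3.14, 3.14, 3.14, 3.14].

INTERFACE

Orientations are given as a unit quaternion [x, y, z, w].
In Python, from station import manip gives the robot as it stands.
- The arm moves only by the tool play_rows, never from a script. Its argument "steps" is a list that holds one entry, the list of rows, each a list of 6 numbers: the shift along the tool's x, y, z in m, then the turn, a rotation vector about the tool's x, y, z in degrees. In form: [[[x, y, z, rx, ry, rz], ...]]. A call has 1 to 10 rows; each row shifts and turns the commanded pose from where the row before left it, along the tool's axes as they then stand; what a row does not reach is not made up. A row lasts 1/8 s, in which the tool goes at most 62.5 mm and 10.7 degrees, less where a joint would pass 70% of its speed; a pose out of reach is approached as far as the arm can. A call is refused whole if a number of a shift passes 0.0625 or a number of a turn 10.7, either way. A call with a gripper value outside its range is refused whole. "fingers" is the opening, from 0 (shut) to 1 (fully open), set as the call begins (left out, the last holds). The fingers move at their own pace and stop on an object; "squeeze" is the grip in N (left out, the last holds). Time passes only in rows, so rows that do not move let the fingers close. It gives the time, the measured TCP pose, the force and the opening at its end, in the units of the state.
- manip.sense(): the state, without advancing time (a new reading comes with each control period).
- manip.snapshot(name): name is "side" or "top"; returns a dict with "img" (480x640x3 uint8, red, green, blue), "K" (3x3 intrinsics, pixels), "k1" (the pictures are not rectified: a ray, as slopes to the right and down, at radius r is drawn at 1 + k1 r^2 times it, then the intrinsics apply), "world_from_camera" (4x4, takes a point from camera to world coordinates). Camera axes: x right, y down, z forward; pixel columns grow to the right and rows downward; lengths in m; the calibration is good to about 2 mm. A picture is of the moment at which its call begins. There is no depth.
- manip.sign_off(): hands the job in, once; it reports no verdict.
Trained networks look in a picture, given as the dict that the camera call returned (one of the last four; its "shot" number tells which), for a name from the list of things; names that differ only in an ending like _2 or _b are one class to them, and where a whole thing is asked for, a point or a joint stands for the part that bears it (a point fixed in the world has none). Each returns a list of dicts, best first, with "score" (0 to 1); they miss things now and then, are a little off and sometimes report something else, mostly with a low value. They report only what shows in the picture. A call takes as long as a camera call. They do not tell look-alikes from the thing itself.
- manip.regions_of(label, picture): "pixels" (480x640 bool, what is visible of it) and "rect" ([left, top, right, bottom] in pixels, round what is visible of it).
- manip.pinpoint(label, picture): "point" ([column, row] in pixels: a listed point, or the origin of a listed thing).
The state is a dict: "t": time; "q": joint angles; "qd": joint speeds; "tau": joint torques, N m; "tcp_pos": TCP position; "tool_rot": TCP orientation; "force": force on the tool from outside, world axes, zero at the start; "ft_torque": the same for the moment, N m; "finger_gap": opening from 0.0 (shut) to 1.0 (fully open).
Only numpy, scipy, OpenCV 4.12 (cv2) and the standard library are available. Lean on these libraries where they do the work, as an engineer would, in place of code of your own. Each camera call takes 0.05 s, during which the arm holds its last target.

## Working session

There is one attempt and no reset: what is moved stays moved. The work goes in short steps, Python scripts to look and compute and a tool call to move; the robot and the scene stay as the last step left them, time stands still between calls to the robot, and variables do not carry over. Pictures are saved under pics/ and viewed, and the job is handed in when it is done.

Besides the shell and the picture viewer there is one more tool, called as name(argument=value, ...) on one line, values as JSON. play_rows: Moves the arm, as the interface text tells. Its arguments: {"type":"object","properties":{"steps":{"type":"array"},"fingers":{"type":"number"},"squeeze":{"type":"number"}},"required":["steps"]}

```bash
mkdir -p pics; ls; python3 - <<'E'
from station import manip
import cv2
for n in ("top","side"):
    s=manip.snapshot(n); cv2.imwrite(f"pics/{n}0.png",s["img"][:,:,::-1])
    print(n,s["K"],s["k1"],s["world_from_camera"].round(4) if hasattr(s["world_from_camera"],'round') else s["world_from_camera"])
    for l in ["tray","rack","nut_edge","nut_flat","row_a","castle_nut","bearing"]:
        print(l,[(round(d["score"],2),[round(float(x)) for x in d["point"]]) for d in manip.pinpoint(l,s)][:8])
print(manip.sense())
E
```

```text
pics
top [[545.44800451   0.         319.78253205]
 [  0.         545.44800451 244.13943034]
 [  0.           0.           1.        ]] -0.1559772682794664 [[-0.0212 -0.9836  0.1792  0.3895]
 [-0.9996  0.017  -0.0246 -0.0652]
 [ 0.0211 -0.1797 -0.9835  1.2545]
 [ 0.      0.      0.      1.    ]]
tray [(0.98, [390, 275])]
rack [(0.58, [180, 274])]
nut_edge [(0.9, [170, 297])]
nut_flat [(0.9, [111, 284]), (0.87, [119, 341]), (0.58, [272, 230])]
row_a [(0.97, [352, 166]), (0.92, [411, 256]), (0.76, [361, 250]), (0.76, [386, 249]), (0.58, [514, 315])]
castle_nut [(0.58, [182, 247])]
bearing [(0.89, [282, 309])]
side [[446.23252882   0.         315.18382516]
 [  0.         446.23252882 231.70703327]
 [  0.           0.           1.        ]] -0.08565211172805695 [[ 0.9814 -0.1187  0.151   0.4621]
 [-0.1916 -0.5524  0.8112 -0.8746]
 [-0.0129 -0.8251 -0.5649  0.6105]
 [ 0.      0.      0.      1.    ]]
tray [(0.92, [298, 309])]
rack [(0.83, [273, 190]), (0.45, [250, 244])]
nut_edge [(0.54, [251, 176])]
nut_flat [(0.92, [326, 221]), (0.69, [263, 160]), (0.59, [218, 166])]
row_a [(0.97, [324, 298]), (0.81, [408, 259]), (0.7, [259, 455]), (0.6, [327, 318]), (0.57, [325, 281])]
castle_nut [(0.58, [297, 176])]
bearing [(0.62, [249, 243])]
{'t': 0.8, 'q': array([-1.47645852e+00,  5.27467287e-01,  1.43270015e+00, -6.44597404e-06,
        1.18140561e+00, -1.78477108e-01]), 'qd': array([ 6.36775375e-04,  6.92878565e-05,  6.57199119e-04,  1.38478691e-03,
       -1.15359646e-04, -7.03348552e-04]), 'tau': array([ 4.17705842e-04, -4.42256999e+01, -1.78412515e+01, -1.59373485e-04,
        6.71980943e-04, -7.51035714e-06]), 'tcp_pos': array([ 0.16844036, -0.60184979,  0.25633047]), 'tool_rot': array([ 9.90710754e-01,  1.35986039e-01, -3.39145439e-06,  9.67076511e-06]), 'force': array([-0.25108217, -0.26765856, -0.32610592]), 'ft_torque': array([-0.021501  , -0.00597491, -0.03298612]), 'finger_gap': 0.9970874395377634}
```

View pics/top0.png

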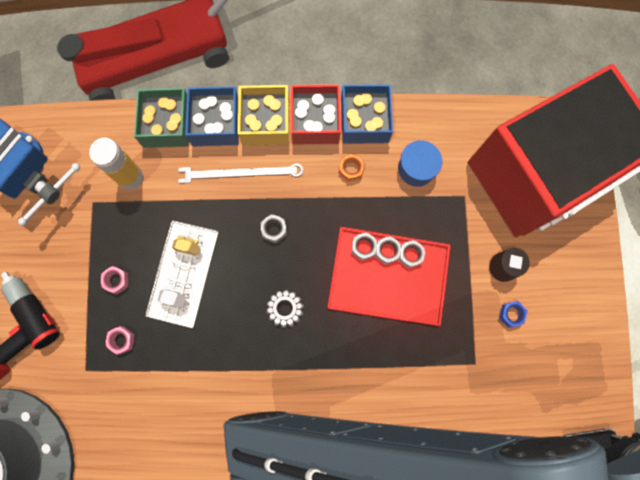

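View pics/side0.png

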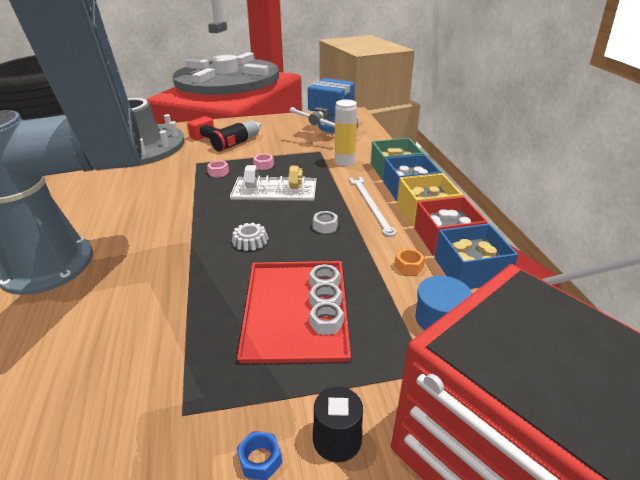

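```bash
python3 - <<'E'
import cv2
a=cv2.imread("pics/top0.png")[200:350,90:290]; b=cv2.imread("pics/top0.png")[200:350,310:480]
cv2.imwrite("pics/c1.png",cv2.resize(a,(800,600),interpolation=cv2.INTER_CUBIC))
cv2.imwrite("pics/c2.png",cv2.resize(b,(680,600),interpolation=cv2.INTER_CUBIC))
E
```

```text
(no output)
```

View pics/c1.png

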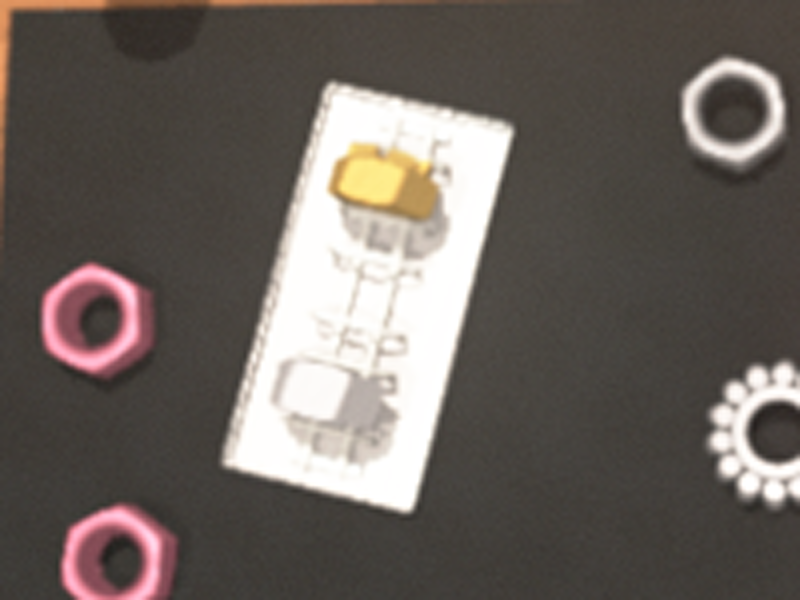

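View pics/c2.png

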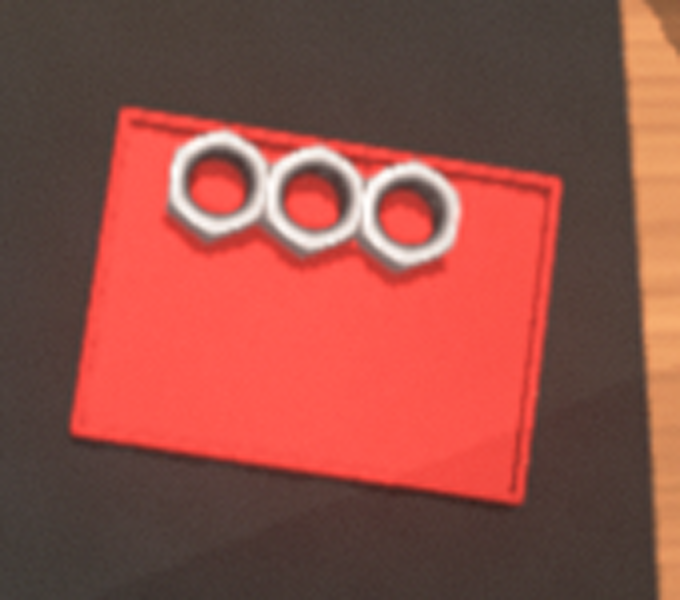

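Top picture: grey nut_flat at (272,230) on the mat, steel nut_edge at (170,297) in the rack, castle nut at (182,247), and the row at (361,248), (386,250) and (411,255) in the tray. The pink nuts at (114,280) and (119,341), the blue one at (514,315) and the orange one at (351,167) are look-alikes. The crops confirm that the steel-coloured ones are the parts meant.

```bash
cat > h.py <<'E'
from station import manip
import numpy as np, cv2
from scipy.optimize import minimize
from scipy.spatial.transform import Rotation as R
def proj(s,P):
    T=np.linalg.inv(np.array(s["world_from_camera"])); c=(T[:3,:3]@np.asarray(P,float).T).T+T[:3,3]
    u=c[:,:2]/c[:,2:]; u=u*(1+s["k1"]*(u**2).sum(1,keepdims=True)); K=s["K"]
    return u*[K[0][0],K[1][1]]+[K[0][2],K[1][2]]
def unproj(s,p,z):
    K=np.array(s["K"]); d=(np.array(p,float)-K[:2,2])/[K[0,0],K[1,1]]; u=d.copy()
    for _ in range(20): u=d/(1+s["k1"]*(u@u))
    W=np.array(s["world_from_camera"]); r=W[:3,:3]@np.array([u[0],u[1],1]); o=W[:3,3]
    return o+r*(z-o[2])/r[2]
def hexpts(x,y,yaw,zc,rc=.03175,h=.0145):
    a=yaw+np.arange(6)*np.pi/3
    return np.array([[x+rc*np.cos(t),y+rc*np.sin(t),zc+s*h] for s in(-1,1) for t in a])
def render(s,P,sc=4,holes=None):
    m=np.zeros((480,640),np.float32)
    p=proj(s,P); x0,y0=np.floor(p.min(0)).astype(int)-6; x1,y1=np.ceil(p.max(0)).astype(int)+6
    b=np.zeros(((y1-y0)*8,(x1-x0)*8),np.uint8)
    hull=cv2.convexHull(((p-[x0,y0]+.5)*8).astype(np.float32)).astype(np.int32); cv2.fillPoly(b,[hull],255)
    return x0,y0,x1,y1,cv2.resize(b,(x1-x0,y1-y0),interpolation=cv2.INTER_AREA)/255.
E
python3 - <<'E'
from h import *
print(manip.tips_ahead)
s=manip.snapshot("top"); d=manip.snapshot("side")
import pickle; pickle.dump((s,d),open("s0.pkl","wb"))
print(s.keys())
for n,p,z in [("tray",(390,275),.003),("rack",(180,274),.003),("edge",(170,297),.0425),("flat",(272,230),.0175),("a?",(361,250),.0205),("b?",(386,249),.0205),("c?",(411,256),.0205),("castle",(182,247),.0425),("bearing",(282,309),.003)]:
    print(n,unproj(s,p,z).round(4))
for n,p,z in [("tray",(298,309),.003),("rack",(273,190),.003),("edge",(251,176),.0425),("flat",(326,221),.0175),("a",(324,298),.0205),("a",(327,318),.0205),("a",(325,281),.0205),("castle",(297,176),.0425),("bearing",(249,243),.003)]:
    print(n,unproj(d,p,z).round(4))
for n in ["tray","rack"]:
  for q,cam in((s,"top"),(d,"side")):
    r=manip.regions_of(n,q)
    if not r: continue
    m=np.array(r[0]["pixels"]).astype(np.uint8)
    c=cv2.findContours(m,0,1)[0]; c=max(c,key=cv2.contourArea); h=cv2.convexHull(c)
    ap=cv2.approxPolyDP(h,8,True)[:,0]
    print(n,cam,r[0]["score"],ap.tolist(),[unproj(q,p,.017 if n=="tray" else .008).round(4).tolist() for p in ap])
E
```

```text
0.025
dict_keys(['img', 'K', 'k1', 'world_from_camera', 'shot'])
tray [ 0.5419 -0.258   0.003 ]
rack [0.5527 0.2297 0.003 ]
edge [0.496  0.2421 0.0425]
flat [0.6501 0.0138 0.0175]
a? [ 0.599  -0.1906  0.0205]
b? [ 0.6003 -0.2486  0.0205]
c? [ 0.5829 -0.3062  0.0205]
castle [0.6092 0.2171 0.0425]
bearing [ 0.4683 -0.0069  0.003 ]
tray [ 0.5415 -0.2542  0.003 ]
rack [0.5486 0.2258 0.003 ]
edge [0.4921 0.2474 0.0425]
flat [0.6553 0.0168 0.0175]
a [ 0.5931 -0.2526  0.0205]
a [ 0.5874 -0.306   0.0205]
a [ 0.6055 -0.2041  0.0205]
castle [0.617  0.2192 0.0425]
bearing [ 0.4644 -0.0155  0.003 ]
tray side 0.81 [[340, 261], [348, 361], [239, 363], [252, 263]] [[0.6516, -0.1427, 0.017], [0.6012, -0.4069, 0.017], [0.4228, -0.375, 0.017], [0.4654, -0.1105, 0.017]]
rack side 0.69 [[316, 180], [311, 199], [230, 197], [238, 178]] [[0.676, 0.249, 0.008], [0.6419, 0.1452, 0.008], [0.4285, 0.2034, 0.008], [0.4556, 0.3113, 0.008]]
```

```bash
cat >> h.py <<'E'
def nutmask(s,box,poses,zc):
    """poses [(x,y,yaw)] soft mask in box, x8 supersampled"""
    x0,y0,x1,y1=box; S=8; b=np.zeros(((y1-y0)*S,(x1-x0)*S),np.uint8)
    f=lambda p:(((p-[x0,y0]+.5)*S)).astype(np.int32)
    t=np.linspace(0,2*np.pi,40)
    for x,y,w in poses:
        cv2.fillPoly(b,[cv2.convexHull(f(proj(s,hexpts(x,y,w,zc))))],1)
        h=[]
        for sg in(-1,1):
            c=np.zeros_like(b); cv2.fillPoly(c,[f(proj(s,np.c_[x+.0175*np.cos(t),y+.0175*np.sin(t),0*t+zc+sg*.0145]))],1); h.append(c)
        b[(h[0]&h[1])>0]=0
    return cv2.resize(b.astype(np.float32),(x1-x0,y1-y0),interpolation=cv2.INTER_AREA)
def fit(views,p0,poses_of,zc,steps=(.004,.004,.1)):
    """views: [(s,soft fg mask 480x640,box)]"""
    def cost(p):
        e=0
        for s,m,b in views:
            r=nutmask(s,b,poses_of(p),zc); e+=((r-m[b[1]:b[3],b[0]:b[2]])**2).sum()/r.sum()
        return e
    best=None
    for y0 in np.arange(-.5,.5,.17):
        st=np.array(p0,float); st[2]+=y0
        sim=np.array([st]+[st+np.eye(len(st))[i]*steps[i] for i in range(len(st))])
        o=minimize(cost,st,method="Nelder-Mead",options=dict(initial_simplex=sim,xatol=1e-5,fatol=1e-5,maxiter=250))
        if best is None or o.fun<best.fun: best=o
    return best
def rowposes(p):
    x,y,w=p[:3]; d=.0553*np.array([-np.sin(w),np.cos(w)])
    return [(x+k*d[0],y+k*d[1],w) for k in(1,0,-1)]
def fgred(s):
    i=s["img"].astype(float); rr=i[:,:,0]-i[:,:,1]
    return np.clip(1-rr/100,0,1)
def fgdark(s,lo=75,hi=110):
    i=s["img"].astype(float).mean(2); return np.clip((i-lo)/(hi-lo),0,1)
E
python3 - <<'E'
from h import *
import pickle; s,d=pickle.load(open("s0.pkl","rb"))
def bx(q,P,m=5):
    p=proj(q,P); a=np.floor(p.min(0)).astype(int)-m; b=np.ceil(p.max(0)).astype(int)+m; return [*a,*b]
for q,pts in((s,[(385,290),(361,234),(389,263),(281,240)]),(d,[(280,320),(323,301)])):
    print([q["img"][y,x].tolist() for x,y in pts])
def rb(q): 
    P=np.vstack([hexpts(*k,.0205) for k in rowposes((.595,-.25,-.15))]); return bx(q,P,4)
for views in ([s],[d],[s,d]):
    o=fit([(q,fgred(q),rb(q)) for q in views],(.595,-.25,-.15),rowposes,.0205); print("row",o.x.round(4),o.fun)
    o2=fit([(q,fgdark(q),bx(q,hexpts(.652,.015,0,.0175),6)) for q in views],(.652,.015,0),lambda p:[tuple(p)],.0175); print("flat",o2.x.round(4),o2.fun)
vis=[]
for q in (s,d):
    im=cv2.resize(q["img"][:,:,::-1].copy(),None,fx=4,fy=4,interpolation=cv2.INTER_CUBIC)
    for pz,z in [(k,.0205) for k in rowposes(o.x)]+[(o2.x,.0175)]:
        p=proj(q,hexpts(*pz,z)); 
        for k in(0,6): cv2.polylines(im,[((p[k:k+6]+.5)*4).astype(np.int32)],True,(0,255,0) if k else (255,0,0),1)
    cx=((proj(q,[[.62,-.12,.02]])[0])*4).astype(int)
    vis.append(im[max(cx[1]-200,0):cx[1]+250,cx[0]-400:cx[0]+400])
    cv2.imwrite(f"pics/fit{len(vis)}.png",vis[-1])
E
```

```text
[[254, 88, 78], [234, 217, 209], [177, 80, 75], [55, 46, 44]]
[[243, 91, 83], [216, 212, 211]]
row [ 0.5982 -0.2522 -0.1784] 0.2904001179379514
flat [0.6559 0.0116 0.1076] 0.1661366108226619
row [ 0.596  -0.2497 -0.1791] 0.13218660255924888
flat [0.6523 0.0149 0.0627] 0.03183323930555033
row [ 0.5971 -0.2517 -0.1819] 0.4715977661536186
flat [0.6553 0.0124 0.1169] 0.29821327007761816
```

View pics/fit1.png

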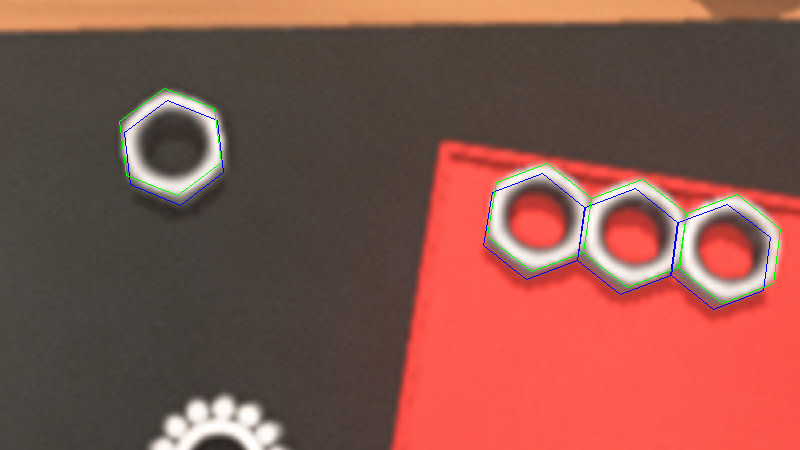

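View pics/fit2.png

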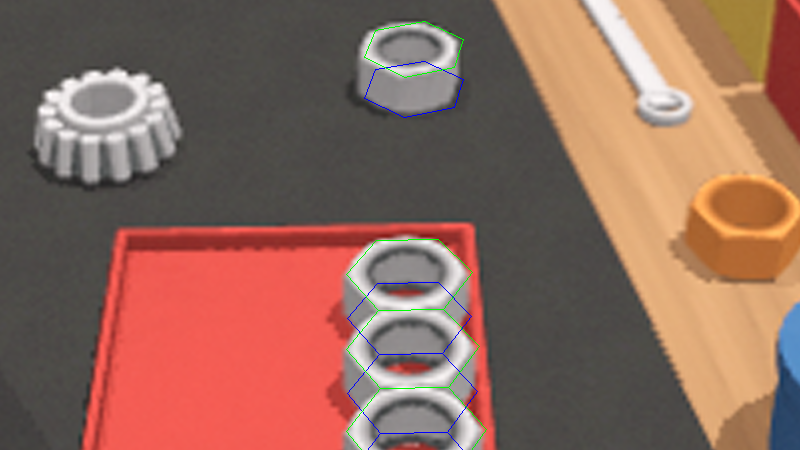

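```bash
cat >> h.py <<'E'
def plan(wps,start=None,rmax=10.0):
    """wps: [(pos,R or yaw,nrows)]; prints tool-frame rows. R from yaw: tool down, tool x at yaw"""
    st=manip.sense()
    p=np.array(st["tcp_pos"]); r=R.from_quat(st["tool_rot"])
    if start is not None: p,r=np.array(start[0]),(start[1] if isinstance(start[1],R) else down(start[1]))
    for q,w,n in wps:
        w=w if isinstance(w,R) else down(w)
        q=np.array(q); p0=p.copy(); r0=r; rv=(r0.inv()*w).as_rotvec()
        for k in range(1,n+1):
            tp=p0+(q-p0)*k/n; tr=r0*R.from_rotvec(rv*k/n)
            a=r.inv().apply(tp-p); b=np.degrees((r.inv()*tr).as_rotvec())
            a=a.round(4); b=b.round(2)
            print([*map(float,a),*map(float,b)],"BAD" if abs(a).max()>.0625 or abs(b).max()>10.7 else "")
            p=p+r.apply(a); r=r*R.from_rotvec(np.radians(b))
    print("end",p.round(4))
def down(yaw):
    c,s=np.cos(yaw),np.sin(yaw); return R.from_matrix(np.array([[c,s,0],[s,-c,0],[0,0,-1]]))
def st():
    s=manip.sense(); r=R.from_quat(s["tool_rot"]).as_matrix()
    print("t",round(s["t"],2),"p",s["tcp_pos"].round(4),"yaw",round(float(np.arctan2(r[1,0],r[0,0])),4),"z",r[:,2].round(3),"F",s["force"].round(1),"gap",round(s["finger_gap"],3))
E
python3 - <<'E'
from h import *
import pickle; s,d=pickle.load(open("s0.pkl","rb"))
c=[unproj(s,p,.017) for p in [(340.5,227),(450,245),(440.5,325.7),(328,308)]]
print(np.round(c,4), np.mean(c,0).round(4))
st(); plan([((.5,-.2,.22),.2,10),((.654,.0133,.15),.09,7),((.654,.0133,.03),.09,4)])
E
```

```text
[[ 0.6547 -0.1451  0.017 ]
 [ 0.6077 -0.4007  0.017 ]
 [ 0.4212 -0.3675  0.017 ]
 [ 0.4678 -0.1116  0.017 ]] [ 0.5378 -0.2563  0.017 ]
t 1.1 p [ 0.1684 -0.6019  0.2563] yaw 0.2728 z [-0. -0. -1.] F [ 1.4 -0.1  0. ] gap 1.005
[0.0428, -0.0298, 0.0036, -0.0, 0.0, 0.42] 
[0.0425, -0.03, 0.0037, -0.0, 0.0, 0.41] 
[0.0423, -0.0304, 0.0036, -0.0, 0.0, 0.42] 
[0.0421, -0.0307, 0.0036, -0.0, 0.0, 0.42] 
[0.0419, -0.031, 0.0036, -0.0, 0.0, 0.42] 
[0.0417, -0.0313, 0.0037, -0.0, 0.0, 0.41] 
[0.0414, -0.0316, 0.0036, -0.0, 0.0, 0.42] 
[0.0412, -0.0319, 0.0036, -0.0, 0.0, 0.42] 
[0.0409, -0.0322, 0.0037, -0.0, 0.0, 0.41] 
[0.0407, -0.0325, 0.0036, -0.0, 0.0, 0.42] 
[0.0276, -0.0255, 0.01, -0.0, 0.0, 0.9] 
[0.0272, -0.0259, 0.01, -0.0, 0.0, 0.9] 
[0.0269, -0.0264, 0.01, -0.0, 0.0, 0.9] 
[0.0263, -0.0267, 0.01, -0.0, 0.0, 0.9] 
[0.026, -0.0272, 0.01, -0.0, 0.0, 0.9] 
[0.0255, -0.0276, 0.01, -0.0, 0.0, 0.9] 
[0.0251, -0.028, 0.01, -0.0, 0.0, 0.9] 
[0.0, -0.0, 0.03, -0.0, 0.0, 0.0] 
[0.0, -0.0, 0.03, -0.0, 0.0, 0.0] 
[0.0, -0.0, 0.03, -0.0, 0.0, 0.0] 
[0.0001, -0.0, 0.03, -0.0, 0.0, 0.0] 
end [0.654  0.0133 0.03  ]
```

play_rows(steps=[[[0.043, -0.03, 0.0036, 0, 0, 0.42], [0.0425, -0.03, 0.0036, 0, 0, 0.42], [0.042, -0.03, 0.0036, 0, 0, 0.42], [0.042, -0.031, 0.0036, 0, 0, 0.42], [0.042, -0.031, 0.0036, 0, 0, 0.42], [0.042, -0.031, 0.0036, 0, 0, 0.42], [0.0415, -0.032, 0.0036, 0, 0, 0.42], [0.041, -0.032, 0.0036, 0, 0, 0.42], [0.041, -0.032, 0.0036, 0, 0, 0.42], [0.041, -0.0325, 0.0036, 0, 0, 0.42]]], fingers=1, squeeze=60)

```text
t: 2.35
tcp_pos: [0.5017, -0.1987, 0.2205]
tool_rot: [0.995, 0.099, 0.0, 0.0]
force: [-0.1, -0.5, 0.1]
finger_gap: 1.001
```

play_rows(steps=[[[0.0276, -0.0255, 0.01, 0, 0, 0.9], [0.0272, -0.026, 0.01, 0, 0, 0.9], [0.027, -0.0264, 0.01, 0, 0, 0.9], [0.0263, -0.0267, 0.01, 0, 0, 0.9], [0.026, -0.0272, 0.01, 0, 0, 0.9], [0.0255, -0.0276, 0.01, 0, 0, 0.9], [0.025, -0.028, 0.01, 0, 0, 0.9], [0, 0, 0, 0, 0, 0]]])

```text
t: 3.35
tcp_pos: [0.6554, 0.0158, 0.1493]
tool_rot: [0.999, 0.046, -0.0, -0.0]
force: [-1.1, 0.1, -0.4]
finger_gap: 1.0
```

```bash
python3 - <<'E'
from h import *
st(); plan([((.654,.0133,.03),.09,4)])
s=manip.snapshot("side")
im=s["img"][120:300,200:440,::-1]
for z in(.03,): pass
cv2.imwrite("pics/s1.png",cv2.resize(im,(800,600),interpolation=cv2.INTER_CUBIC))
E
```

```text
t 3.35 p [0.6554 0.0158 0.1493] yaw 0.093 z [-0.  0. -1.] F [-1.1  0.1 -0.4] gap 1.0
[-0.0004, 0.0006, 0.0298, -0.01, 0.0, 0.04] 
[-0.0004, 0.0006, 0.0299, -0.0, 0.01, 0.05] 
[-0.0004, 0.0006, 0.0298, -0.01, 0.0, 0.04] 
[-0.0004, 0.0006, 0.0298, -0.0, 0.0, 0.04] 
end [0.654  0.0133 0.03  ]
```

View pics/s1.png

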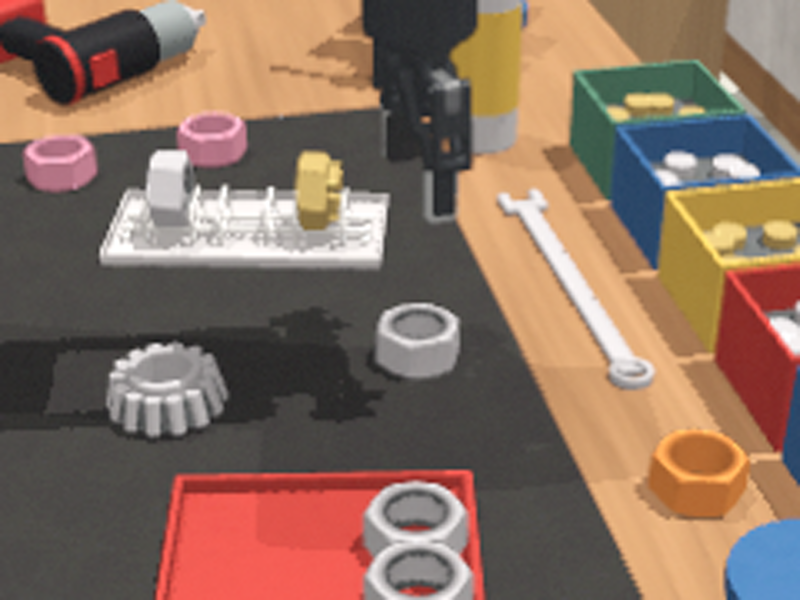

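The gripper is above nut_flat (enlarged at about (418,340)), and the mat round the nut is clear for the fingers.

play_rows(steps=[[[-0.0004, 0.0006, 0.03, 0, 0, 0], [-0.0004, 0.0006, 0.03, 0, 0, 0], [-0.0004, 0.0006, 0.03, 0, 0, 0], [-0.0004, 0.0006, 0.029, 0, 0, 0], [0, 0, 0, 0, 0, 0]]])

```text
t: 4.03
tcp_pos: [0.6509, 0.0099, 0.0295]
tool_rot: [0.999, 0.044, -0.003, -0.0]
force: [-0.2, -0.2, 0.2]
finger_gap: 1.001
```

play_rows(steps=[[[0, 0, 0, 0, 0, 0], [0, 0, 0, 0, 0, 0], [0, 0, 0, 0, 0, 0], [0, 0, 0, 0, 0, 0]]], fingers=0, squeeze=60)

```text
t: 4.53
tcp_pos: [0.6547, 0.0103, 0.0337]
tool_rot: [0.999, 0.045, 0.002, 0.001]
force: [-0.3, -1.6, 6.3]
finger_gap: 0.633
```

```bash
python3 - <<'E'
from h import *
st()
for c in("side","top"):
    s=manip.snapshot(c); p=proj(s,[[.654,.013,.02]])[0].astype(int)
    cv2.imwrite(f"pics/g1{c}.png",cv2.resize(s["img"][p[1]-50:p[1]+50,p[0]-60:p[0]+60,::-1],(600,500),interpolation=cv2.INTER_CUBIC))
E
```

```text
t 4.53 p [0.6547 0.0103 0.0337] yaw 0.0898 z [ 0.004 -0.001 -1.   ] F [-0.3 -1.6  6.3] gap 0.633
```

View pics/g1side.png

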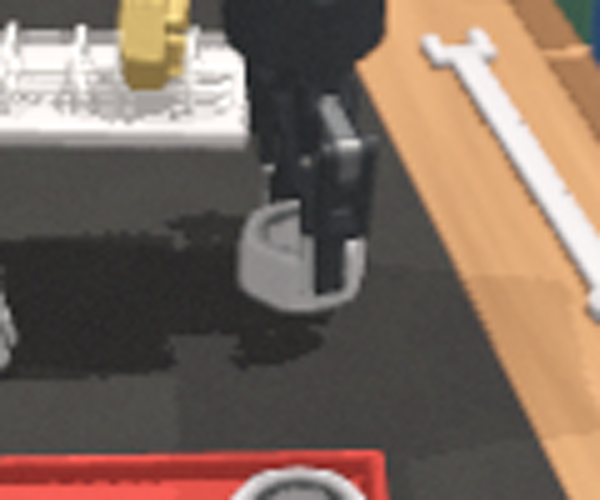

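```bash
python3 - <<'E'
from h import *
plan([((.654,.0103,.10),.09,2),((.53,-.267,.10),-.18,8),((.53,-.267,.042),-.18,3)])
E
```

```text
[-0.0002, 0.0, -0.0332, 0.05, -0.11, -0.0] 
[-0.0003, 0.0001, -0.0331, 0.04, -0.1, -0.01] 
[-0.0186, 0.0331, -0.0, 0.0, -0.0, 1.93] 
[-0.0174, 0.0337, -0.0, 0.0, -0.0, 1.94] 
[-0.0163, 0.0343, -0.0, 0.0, -0.0, 1.93] 
[-0.0151, 0.0349, -0.0, 0.0, -0.0, 1.94] 
[-0.0139, 0.0353, -0.0, 0.0, -0.0, 1.93] 
[-0.0127, 0.0358, -0.0, 0.0, -0.0, 1.93] 
[-0.0115, 0.0361, -0.0, 0.0, -0.0, 1.94] 
[-0.0103, 0.0366, -0.0, 0.0, -0.0, 1.93] 
[-0.0, -0.0, 0.0193, 0.0, -0.0, 0.0] 
[-0.0, -0.0, 0.0193, 0.0, -0.0, 0.0] 
[-0.0, -0.0, 0.0194, 0.0, -0.0, 0.0] 
end [ 0.53  -0.267  0.042]
```

play_rows(steps=[[[0, 0, -0.034, 0, 0, 0], [0, 0, -0.034, 0, 0, 0], [-0.0186, 0.033, 0, 0, 0, 1.93], [-0.0174, 0.0337, 0, 0, 0, 1.93], [-0.0163, 0.0343, 0, 0, 0, 1.93], [-0.015, 0.035, 0, 0, 0, 1.93], [-0.014, 0.0353, 0, 0, 0, 1.93], [-0.0127, 0.0358, 0, 0, 0, 1.93], [-0.0115, 0.036, 0, 0, 0, 1.93], [-0.0103, 0.0366, 0, 0, 0, 1.93]]])

```text
t: 5.88
tcp_pos: [0.5284, -0.2669, 0.0993]
tool_rot: [0.996, -0.09, -0.0, -0.0]
force: [0.8, -0.6, -3.4]
finger_gap: 0.631
```

play_rows(steps=[[[0, 0, 0.01, 0, 0, 0], [0, 0, 0.01, 0, 0, 0], [0, 0, 0.01, 0, 0, 0], [0, 0, 0, 0, 0, 0]]])

```text
t: 6.38
tcp_pos: [0.5288, -0.2646, 0.068]
tool_rot: [0.996, -0.089, -0.001, -0.001]
force: [-0.2, 0.2, -3.2]
finger_gap: 0.628
```

```bash
python3 - <<'E'
from h import *
st()
for c in("side","top"):
    s=manip.snapshot(c); p=proj(s,[[.57,-.25,.02]])[0].astype(int)
    cv2.imwrite(f"pics/g2{c}.png",cv2.resize(s["img"][p[1]-70:p[1]+80,p[0]-90:p[0]+90,::-1],(720,600),interpolation=cv2.INTER_CUBIC))
plan([((.53,-.267,.042),-.18,3)])
E
```

```text
t 6.38 p [ 0.5288 -0.2646  0.068 ] yaw -0.1783 z [-0.002  0.002 -1.   ] F [-0.2  0.2 -3.2] gap 0.628
[0.0003, 0.0005, 0.009, -0.01, 0.01, 0.03] 
[0.0003, 0.0005, 0.009, -0.0, 0.01, 0.02] 
[0.0002, 0.0005, 0.009, -0.01, 0.01, 0.03] 
end [ 0.53  -0.267  0.042]
```

View pics/g2side.png

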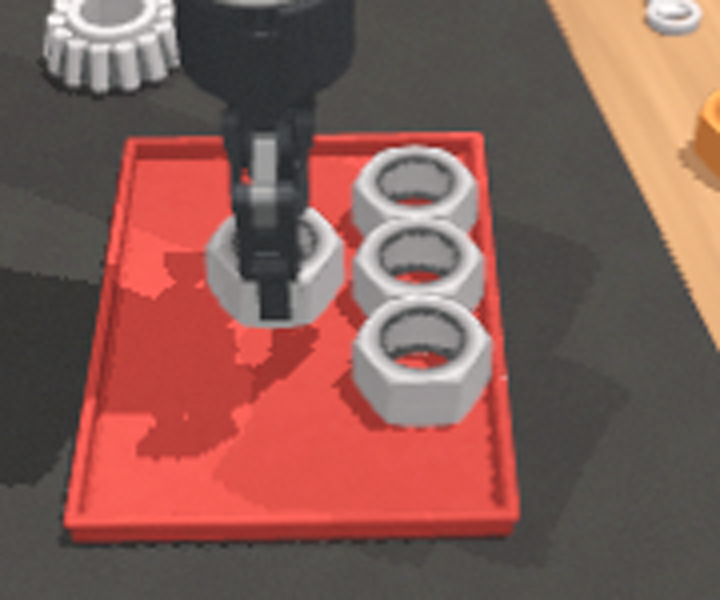

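View pics/g2top.png

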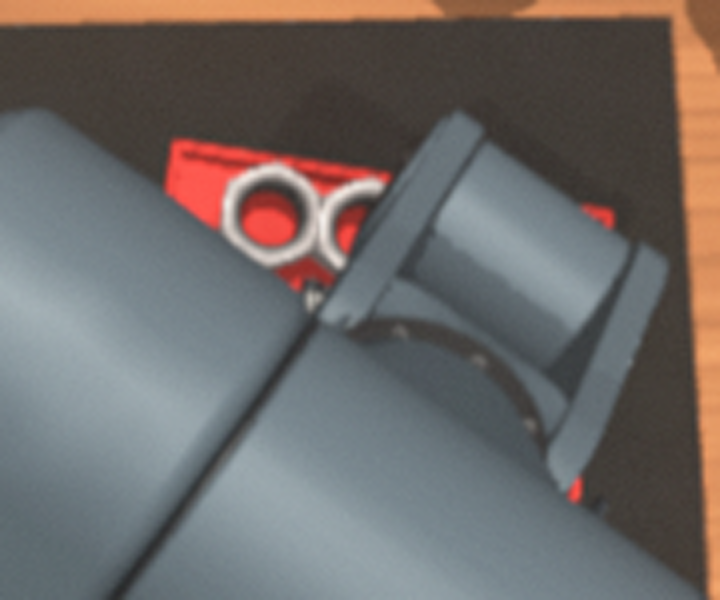

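play_rows(steps=[[[0, 0.0005, 0.009, 0, 0, 0], [0, 0.0005, 0.009, 0, 0, 0], [0, 0.0005, 0.009, 0, 0, 0], [0, 0, 0.003, 0, 0, 0], [0, 0, 0, 0, 0, 0], [0, 0, 0, 0, 0, 0]]])

```text
t: 7.22
tcp_pos: [0.5291, -0.2678, 0.0395]
tool_rot: [0.996, -0.09, 0.0, 0.0]
force: [0.0, -0.0, -2.5]
finger_gap: 0.63
```

```bash
cat >> h.py <<'E'
def sidefit(zc,box_pts,p0,poses_of,row=True,name=None,hide=None):
    """fit using red fg with gripper (dark) ignored"""
    s=manip.snapshot("side"); i=s["img"].astype(float); m=fgred(s)
    dark=(i.max(2)<75).astype(np.uint8); 
    return s,m,dark
def wfit(s,m,w,box,p0,poses_of,zc,steps=(.004,.004,.05),span=(-.1,0,.1)):
    x0,y0,x1,y1=box; mm=m[y0:y1,x0:x1]; ww=w[y0:y1,x0:x1]
    def cost(p): return (ww*(nutmask(s,box,poses_of(p),zc)-mm)**2).sum()
    best=None
    for dy in span:
        q=np.array(p0,float); q[2]+=dy
        sim=np.array([q]+[q+np.eye(len(q))[k]*steps[k] for k in range(len(q))])
        o=minimize(cost,q,method="Nelder-Mead",options=dict(initial_simplex=sim,xatol=1e-5,fatol=1e-4,maxiter=400))
        if best is None or o.fun<best.fun: best=o
    return best
def bx(q,P,m=5):
    p=proj(q,P); a=np.floor(p.min(0)).astype(int)-m; b=np.ceil(p.max(0)).astype(int)+m; return [*map(int,a),*map(int,b)]
E
python3 - <<'E'
from h import *
st()
s=manip.snapshot("side"); p=proj(s,[[.57,-.25,.02]])[0].astype(int)
i=s["img"].astype(float); m=fgred(s)
dark=cv2.dilate((i.max(2)<80).astype(np.uint8),np.ones((5,5))); w=1.-dark
ro=wfit(s,m,1.-0*w,bx(s,np.vstack([hexpts(*k,.0205) for k in rowposes((.596,-.25,-.18))]),3),(.596,-.25,-.18),rowposes,.0205)
t=manip.sense()["tcp_pos"]
for zc in (.0205,.0225):
    no=wfit(s,m,w,bx(s,hexpts(t[0],t[1],-.18,zc),3),(t[0],t[1],-.18),lambda q:[tuple(q)],zc)
    print(ro.x.round(4),ro.fun,no.x.round(4),no.fun)
    c,sn=np.cos(ro.x[2]),np.sin(ro.x[2]); d=no.x[:2]-ro.x[:2]; print("rel row frame",(c*d[0]+sn*d[1]).round(4),(-sn*d[0]+c*d[1]).round(4),"yaw",(no.x[2]-ro.x[2]).round(4))
im=cv2.resize(s["img"][:,:,::-1],None,fx=4,fy=4,interpolation=cv2.INTER_CUBIC)
for q in rowposes(ro.x)+[tuple(no.x)]:
    P=((proj(s,hexpts(*q,.0205))+.5)*4).astype(np.int32)
    for k in(0,6): cv2.polylines(im,[P[k:k+6]],True,(0,255,0) if k else (255,0,0),1)
cv2.imwrite("pics/g3.png",im[4*p[1]-250:4*p[1]+300,4*p[0]-350:4*p[0]+350])
E
```

```text
t 7.22 p [ 0.5291 -0.2678  0.0395] yaw -0.18 z [ 0. -0. -1.] F [ 0.  -0.  -2.5] gap 0.63
[ 0.596  -0.2497 -0.1786] 207.75053046875 [ 0.5265 -0.2598 -0.1656] 109.210983984375
rel row frame -0.0665 -0.0224 yaw 0.013
[ 0.596  -0.2497 -0.1786] 207.75053046875 [ 0.5263 -0.2617 -0.1477] 115.77255468749999
rel row frame -0.0664 -0.0242 yaw 0.0309
```

View pics/g3.png

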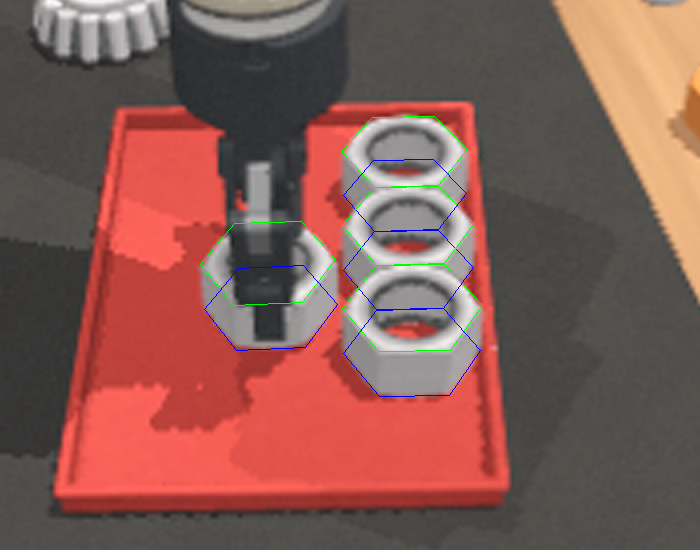

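play_rows(steps=[[[0.005, 0.0015, 0, 0, 0, 0], [0.005, 0.0015, 0, 0, 0, 0], [0, 0, 0.002, 0, 0, 0], [0, 0, 0.001, 0, 0, 0], [0, 0, 0, 0, 0, 0]]])

```text
t: 7.9
tcp_pos: [0.5385, -0.2726, 0.0367]
tool_rot: [0.996, -0.09, 0.0, 0.0]
force: [0.4, 0.3, 0.9]
finger_gap: 0.631
```

```bash
cat > rel.py <<'E'
from h import *
import sys
zc=float(sys.argv[1]); out=sys.argv[2]
st()
s=manip.snapshot("side"); p=proj(s,[[.57,-.25,.02]])[0].astype(int)
i=s["img"].astype(float); m=fgred(s)
dark=cv2.dilate((i.max(2)<80).astype(np.uint8),np.ones((5,5))); w=1.-dark
ro=wfit(s,m,w,bx(s,np.vstack([hexpts(*k,.0205) for k in rowposes((.596,-.25,-.18))]),3),(.596,-.25,-.18),rowposes,.0205)
t=manip.sense()["tcp_pos"]
no=wfit(s,m,w,bx(s,hexpts(t[0],t[1]+.005,-.18,zc),3),(t[0],t[1]+.005,-.18),lambda q:[tuple(q)],zc)
print(ro.x.round(4),ro.fun,no.x.round(4),no.fun)
c,sn=np.cos(ro.x[2]),np.sin(ro.x[2]); d=no.x[:2]-ro.x[:2]; print("rel row frame",(c*d[0]+sn*d[1]).round(4),(-sn*d[0]+c*d[1]).round(4),"yaw",(no.x[2]-ro.x[2]).round(4))
im=cv2.resize(s["img"][:,:,::-1],None,fx=4,fy=4,interpolation=cv2.INTER_CUBIC)
for q,z in [(k,.0205) for k in rowposes(ro.x)]+[(tuple(no.x),zc)]:
    P=((proj(s,hexpts(*q,z))+.5)*4).astype(np.int32)
    for k in(0,6): cv2.polylines(im,[P[k:k+6]],True,(0,255,0) if k else (255,0,0),1)
cv2.imwrite(out,im[4*p[1]-250:4*p[1]+300,4*p[0]-350:4*p[0]+350])
E
python3 rel.py .0205 pics/g4.png
```

```text
t 7.9 p [ 0.5385 -0.2726  0.0367] yaw -0.1799 z [ 0.001 -0.001 -1.   ] F [0.4 0.3 0.9] gap 0.631
[ 0.5954 -0.2492 -0.1857] 149.52989453125002 [ 0.5381 -0.2681 -0.1534] 223.0883890625
rel row frame -0.0528 -0.0291 yaw 0.0323
```

View pics/g4.png

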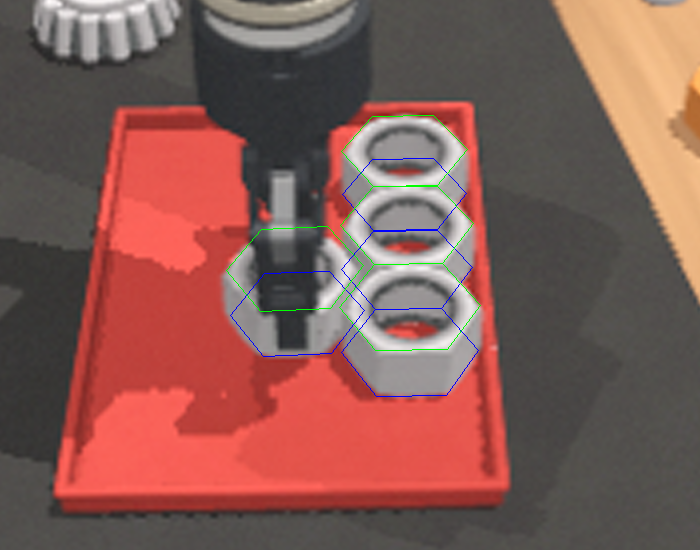

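```bash
cat > rel.py <<'E'
from h import *
import sys
out=sys.argv[1]; zs=.0205
init=[tuple(map(float,a.split(","))) for a in sys.argv[2:]]   # extra nuts in row frame (dx,dy)
st()
s=manip.snapshot("side"); p=proj(s,[[.57,-.25,.02]])[0].astype(int)
i=s["img"].astype(float); m=fgred(s)
dark=cv2.dilate((i.max(2)<80).astype(np.uint8),np.ones((5,5))); w=1.-dark
def f(p):
    x,y,r=p[:3]; c,sn=np.cos(r),np.sin(r); o=[(x,y,r)]
    # params: row_b pose; a: (dx,dy) dev; c dev ; then extra nuts (dx,dy,dyaw) row frame
    L=[(p[3],.0553+p[4],0),(p[5],-.0553+p[6],0)]+[tuple(p[7+3*k:10+3*k]) for k in range(len(init))]
    return o+[(x+c*a-sn*b,y+sn*a+c*b,r+q) for a,b,q in L]
p0=np.array([.596,-.25,-.18,0,0,0,0]+sum([[a,b,0] for a,b in init],[]))
st0=np.array([.003,.003,.03]+[.002]*4+[.003,.003,.05]*len(init))
P=np.vstack([hexpts(*k,zs) for k in f(p0)]); b=bx(s,P,3)
# order far to near for occlusion of holes: approximate painter
def msk(p):
    ps=sorted(f(p),key=lambda k:-k[1]); return nutmask(s,b,ps,zs)
mm=m[b[1]:b[3],b[0]:b[2]]; ww=w[b[1]:b[3],b[0]:b[2]].copy()
yy,xx=np.mgrid[b[1]:b[3],b[0]:b[2]]
# only pixels near the nuts
near=cv2.dilate((msk(p0)>0).astype(np.uint8),np.ones((9,9))); near=cv2.morphologyEx(near,cv2.MORPH_CLOSE,np.ones((15,15))); ww*=near
cost=lambda p:(ww*(msk(p)-mm)**2).sum()+.3*((p[3:7]/.002)**2).sum()
o=minimize(cost,p0,method="Powell",options=dict(xtol=1e-4,ftol=1e-5,maxiter=12),bounds=list(zip(p0-st0*4,p0+st0*4)))
o=minimize(cost,o.x,method="Nelder-Mead",options=dict(initial_simplex=np.vstack([o.x]+[o.x+np.eye(len(p0))[k]*st0[k]*.5 for k in range(len(p0))]),maxiter=900,xatol=1e-5,fatol=1e-3))
print(o.fun,"b",o.x[:3].round(4),"a,c dev",o.x[3:7].round(4))
for k in range(len(init)): print("nut rel row frame",o.x[7+3*k:10+3*k].round(4))
C=np.array(f(o.x))[:,:2]; print("dist mm\n",(np.linalg.norm(C[:,None]-C[None],axis=2)*1e3).round(1))
im=cv2.resize(s["img"][:,:,::-1],None,fx=4,fy=4,interpolation=cv2.INTER_CUBIC)
for q in f(o.x):
    Q=((proj(s,hexpts(*q,zs))+.5)*4).astype(np.int32)
    for k in(0,6): cv2.polylines(im,[Q[k:k+6]],True,(0,255,0) if k else (255,0,0),1)
cv2.imwrite(out,im[4*p[1]-250:4*p[1]+300,4*p[0]-350:4*p[0]+350])
E
python3 rel.py pics/g5.png=-1 2>/dev/null; time python3 rel.py pics/g5.png -.056,-.0276
```

```text
t 7.95 p [ 0.5385 -0.2726  0.0367] yaw -0.1799 z [ 0.001 -0.001 -1.   ] F [0.9 0.1 0.8] gap 0.629
145.17922561271135 b [ 0.595  -0.2499 -0.1775] a,c dev [ 0.0009 -0.0004 -0.      0.0012]
dist mm
 [[  0.   54.9  54.1]
 [ 54.9   0.  109. ]
 [ 54.1 109.    0. ]]
t 8.0 p [ 0.5384 -0.2726  0.0367] yaw -0.18 z [ 0.001 -0.    -1.   ] F [-0.4 -0.2  2. ] gap 0.631
69.16185920122437 b [ 0.5955 -0.2496 -0.1791] a,c dev [ 0.0001 -0.0008  0.      0.0007]
nut rel row frame [-0.0553 -0.028   0.0342]
dist mm
 [[  0.   54.5  54.6  61.9]
 [ 54.5   0.  109.1  99.3]
 [ 54.6 109.1   0.   61.3]
 [ 61.9  99.3  61.3   0. ]]
real	0m9.776s
user	0m7.100s
sys	0m0.190s
```

View pics/g5.png

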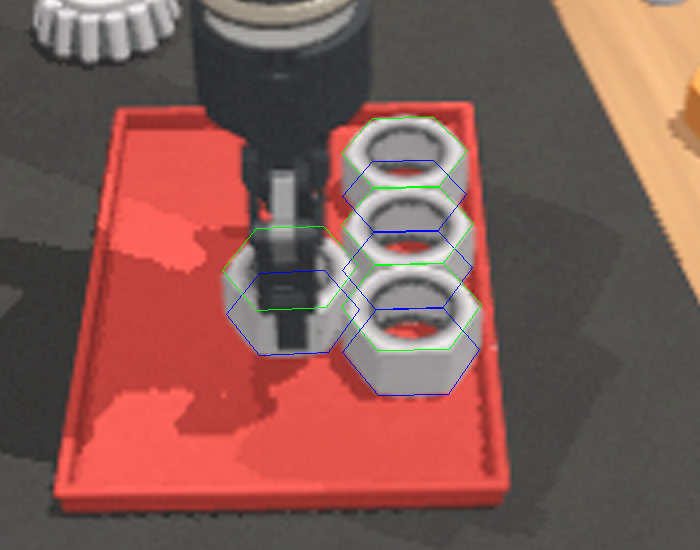

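play_rows(steps=[[[0.002, 0, 0, 0, 0, 0], [0.002, 0, 0, 0, 0, 0], [0.002, 0, 0, 0, 0, 0], [0, 0, 0, 0, 0, 0]]])

```text
t: 8.55
tcp_pos: [0.5409, -0.2725, 0.0368]
tool_rot: [0.996, -0.09, -0.004, -0.001]
force: [-8.1, -0.0, 9.4]
finger_gap: 0.63
```

play_rows(steps=[[[0.001, 0, 0, 0, 0, 0], [0, 0, 0, 0, 0, 0]]])

```text
t: 8.8
tcp_pos: [0.5414, -0.2725, 0.0368]
tool_rot: [0.996, -0.09, -0.004, -0.001]
force: [-9.4, 0.1, 9.5]
finger_gap: 0.634
```

```bash
python3 rel.py pics/g6.png -.048,-.0276
```

```text
t 8.8 p [ 0.5414 -0.2725  0.0368] yaw -0.1794 z [-0.008  0.004 -1.   ] F [-9.4  0.1  9.5] gap 0.634
65.86393244621655 b [ 0.5955 -0.2493 -0.1883] a,c dev [-0.0003 -0.0007  0.0006  0.0003]
nut rel row frame [-0.0521 -0.0276  0.0543]
dist mm
 [[  0.   54.6  55.   59. ]
 [ 54.6   0.  109.6  97.2]
 [ 55.  109.6   0.   59.4]
 [ 59.   97.2  59.4   0. ]]
```

View pics/g6.png

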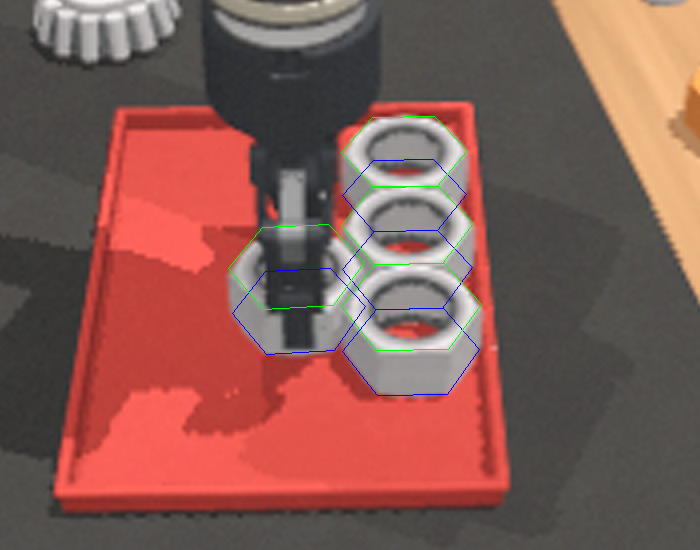

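```bash
python3 - <<'E'
from h import *
s=manip.snapshot("side"); p=proj(s,[[.57,-.275,.025]])[0].astype(int)
cv2.imwrite("pics/z1.png",cv2.resize(s["img"][p[1]-30:p[1]+30,p[0]-40:p[0]+40,::-1],(800,600),interpolation=cv2.INTER_CUBIC)); st()
E
```

```text
t 8.9 p [ 0.5414 -0.2725  0.0368] yaw -0.1793 z [-0.008  0.004 -1.   ] F [-8.9  0.4 10.5] gap 0.63
```

View pics/z1.png

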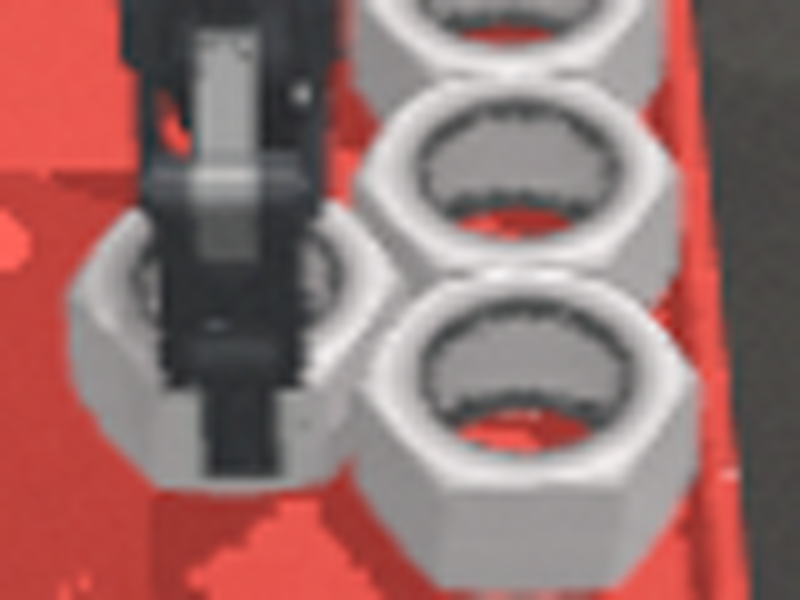

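play_rows(steps=[[[0, 0, -0.0015, 0, 0, 0], [0, 0, -0.001, 0, 0, 0], [0, 0, 0, 0, 0, 0]]])

```text
t: 9.28
tcp_pos: [0.5451, -0.2735, 0.0384]
tool_rot: [0.996, -0.09, -0.0, -0.0]
force: [-0.4, 0.6, -3.4]
finger_gap: 0.632
```

```bash
python3 rel.py pics/g7.png -.05,-.0276
```

```text
t 9.28 p [ 0.5451 -0.2735  0.0384] yaw -0.1799 z [-0.  0. -1.] F [-0.4  0.6 -3.4] gap 0.632
80.87312861499169 b [ 0.5955 -0.249  -0.1787] a,c dev [ 0.0001 -0.001   0.      0.0001]
nut rel row frame [-0.0486 -0.0263  0.0497]
dist mm
 [[  0.   54.3  55.2  55.3]
 [ 54.3   0.  109.5  94.2]
 [ 55.2 109.5   0.   56.6]
 [ 55.3  94.2  56.6   0. ]]
```

View pics/g7.png

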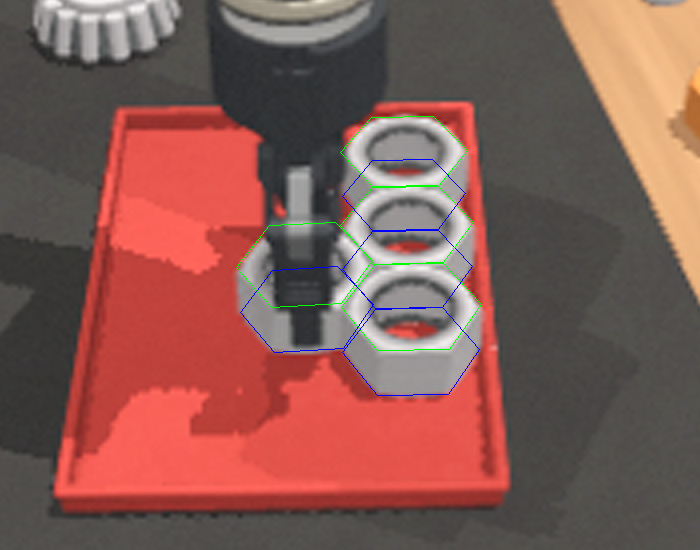

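play_rows(steps=[[[0.0008, 0, 0, 0, 0, 0], [0, 0, 0.0012, 0, 0, 0], [0, 0, 0.0005, 0, 0, 0], [0, 0, 0, 0, 0, 0]]])

```text
t: 9.82
tcp_pos: [0.5454, -0.2732, 0.0369]
tool_rot: [0.996, -0.09, -0.001, -0.001]
force: [-3.6, 2.4, -2.6]
finger_gap: 0.626
```

play_rows(steps=[[[0, 0, 0, 0, 0, 0], [0, 0, 0, 0, 0, 0], [0, 0, -0.01, 0, 0, 0], [0, 0, -0.03, 0, 0, 0], [0, 0, -0.04, 0, 0, 0]]], fingers=0.82)

```text
t: 10.45
tcp_pos: [0.5458, -0.2739, 0.118]
tool_rot: [0.996, -0.09, -0.0, -0.0]
force: [0.3, 0.2, 0.7]
finger_gap: 0.818
```

```bash
python3 rel.py pics/g8.png -.05,-.0276
```

```text
t 10.45 p [ 0.5458 -0.2739  0.118 ] yaw -0.1801 z [-0.  0. -1.] F [0.3 0.2 0.7] gap 0.818
57.40189045203168 b [ 0.5958 -0.2502 -0.172 ] a,c dev [ 0.0004  0.0001 -0.0007  0.0012]
nut rel row frame [-0.0485 -0.0284 -0.0023]
dist mm
 [[  0.   55.4  54.1  56.2]
 [ 55.4   0.  109.5  97. ]
 [ 54.1 109.5   0.   54.3]
 [ 56.2  97.   54.3   0. ]]
```

View pics/g8.png

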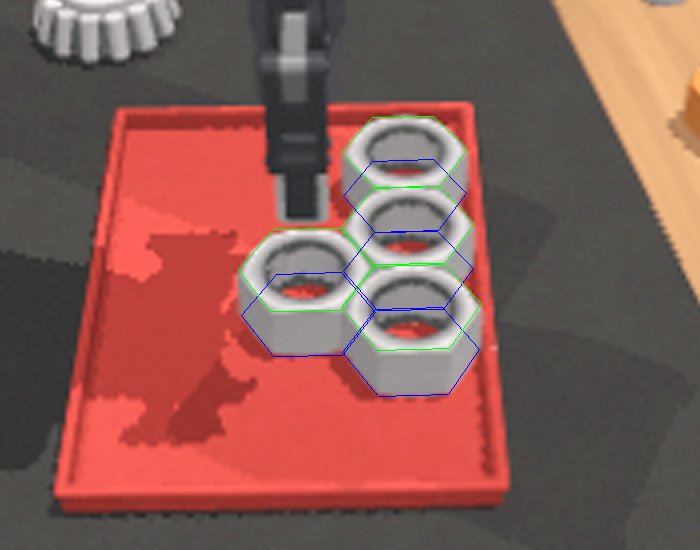

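```bash
python3 - <<'E'
from h import *
import pickle; s,d=pickle.load(open("s0.pkl","rb"))
for z in(.006,.012):
    c=np.array([unproj(s,p,z) for p in [(172.5,221.3),(218.3,231.3),(192.5,328),(145.5,316.3)]])[:,:2]
    e=[np.linalg.norm(c[k]-c[(k+1)%4]).round(4) for k in range(4)]; v=c[0]-c[3]; v2=c[1]-c[2]
    print(c.round(4).tolist(),e,c.mean(0).round(4),np.arctan2(v[1],v[0]),np.arctan2(v2[1],v2[0]))
d2=manip.snapshot("side"); s2=manip.snapshot("top")
cv2.imwrite("pics/top2.png",s2["img"][:,:,::-1])
cv2.imwrite("pics/r1.png",cv2.resize(d2["img"][140:220,210:330,::-1],(800,533),interpolation=cv2.INTER_CUBIC))
# overlay: hex prism standing, for guess
def edgepts(x,y,yaw,zc):
    # bore along yaw; flats top/bottom
    u=np.array([np.cos(yaw),np.sin(yaw),0]); v=np.array([-np.sin(yaw),np.cos(yaw),0]); w=np.array([0,0,1])
    return np.array([np.array([x,y,zc])+h*.0145*u+.03175*(np.cos(t)*v+np.sin(t)*w) for h in(-1,1) for t in np.arange(6)*np.pi/3])
for k,(q,x,y) in enumerate([(s,.4945,.2425),(d,.4925,.2465)]):
    im=cv2.resize(q["img"][:,:,::-1],None,fx=8,fy=8,interpolation=cv2.INTER_CUBIC)
    for g,col in [((x,y,-.27,.0425),(0,0,255))]:
        P=((proj(q,edgepts(*g))+.5)*8).astype(np.int32)
        for j in(0,6): cv2.polylines(im,[P[j:j+6]],True,(0,160,0) if j else (255,0,0),1)
    c=(proj(q,[[x,y,.04]])[0]*8).astype(int); cv2.imwrite(f"pics/e{k}.png",im[c[1]-280:c[1]+280,c[0]-380:c[0]+380])
E
```

```text
[[0.6778, 0.25], [0.6517, 0.1405], [0.4277, 0.198], [0.4553, 0.3081]] [np.float64(0.1126), np.float64(0.2312), np.float64(0.1136), np.float64(0.23)] [0.5531 0.2242] -0.2554395083417454 -0.25103925870198607
[[0.6764, 0.2485], [0.6504, 0.1395], [0.4275, 0.1967], [0.4549, 0.3063]] [np.float64(0.112), np.float64(0.2301), np.float64(0.113), np.float64(0.2289)] [0.5523 0.2228] -0.2554395083417454 -0.2510392587019856
```

View pics/e0.png

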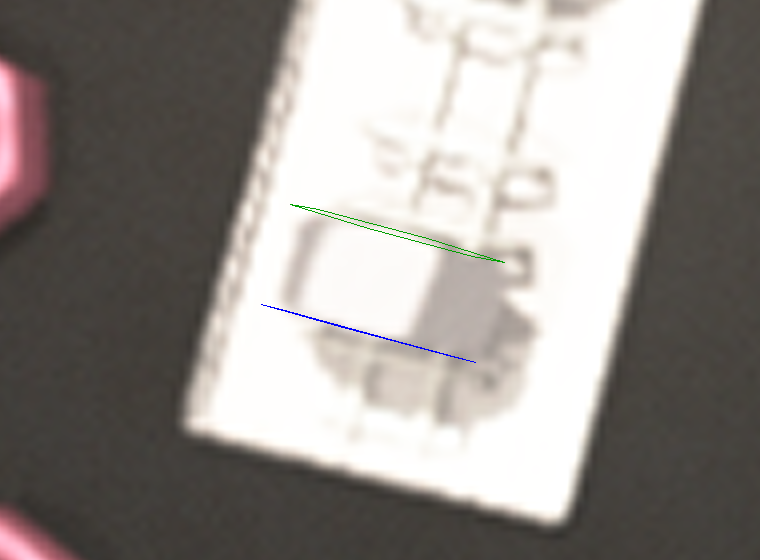

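View pics/e1.png

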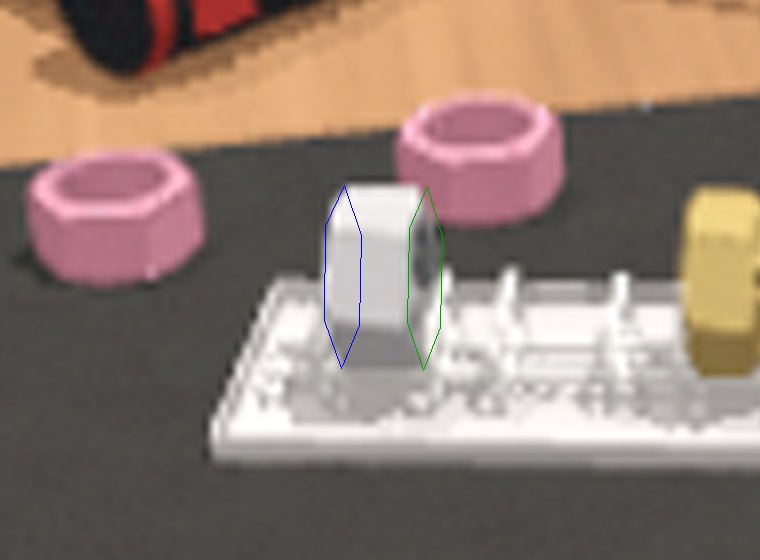

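View pics/top2.png

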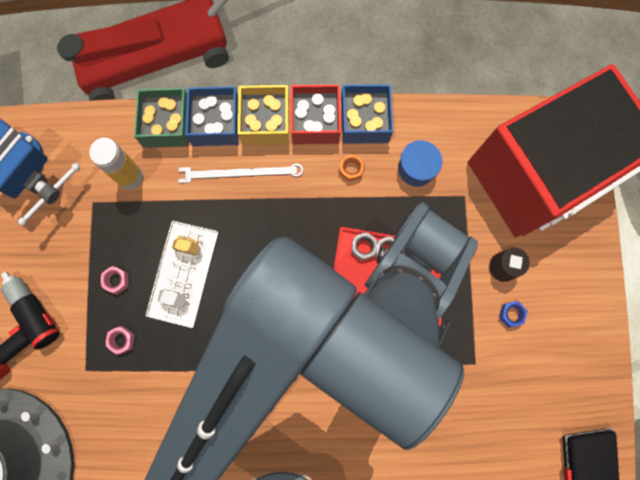

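```bash
python3 - <<'E'
from h import *
st(); print(manip.sense()["q"].round(3))
plan([((.54,-.22,.16),.0,2),((.4945,.2405,.16),1.31,11)])
E
```

```text
t 10.6 p [ 0.5478 -0.2752  0.1205] yaw -0.1799 z [ 0.006 -0.004 -1.   ] F [0.2 0.1 0.3] gap 0.823
[-0.648  0.685  1.577  0.     0.872  1.103]
[-0.0086, -0.0264, -0.0199, 0.11, -0.18, -5.15] 
[-0.0063, -0.0271, -0.0198, 0.12, -0.18, -5.16] 
[-0.0041, -0.0419, -0.0, -0.0, -0.0, -6.82] 
[0.0008, -0.042, -0.0, -0.0, -0.0, -6.83] 
[0.0059, -0.0417, -0.0, -0.0, -0.0, -6.82] 
[0.0108, -0.0407, -0.0, -0.0, -0.0, -6.82] 
[0.0155, -0.0391, -0.0, -0.0, -0.0, -6.82] 
[0.02, -0.037, -0.0, -0.0, -0.0, -6.83] 
[0.0243, -0.0343, -0.0, -0.0, -0.0, -6.82] 
[0.0282, -0.0312, -0.0, -0.0, -0.0, -6.82] 
[0.0317, -0.0276, -0.0, 0.0, -0.0, -6.83] 
[0.0348, -0.0237, -0.0, 0.0, -0.0, -6.82] 
[0.0374, -0.0193, -0.0, 0.0, -0.0, -6.82] 
end [0.4946 0.2405 0.16  ]
```

play_rows(steps=[[[-0.0086, -0.0264, -0.02, 0, 0, -5.15], [-0.0063, -0.027, -0.02, 0, 0, -5.15], [-0.004, -0.042, 0, 0, 0, -6.82], [0.0008, -0.042, 0, 0, 0, -6.82], [0.006, -0.0417, 0, 0, 0, -6.82], [0.0108, -0.0407, 0, 0, 0, -6.82], [0.0155, -0.039, 0, 0, 0, -6.82], [0.02, -0.037, 0, 0, 0, -6.82], [0.0243, -0.0343, 0, 0, 0, -6.82]]], fingers=0.65)

```text
t: 11.72
tcp_pos: [0.5092, 0.0756, 0.1566]
tool_rot: [0.914, 0.406, -0.0, -0.0]
force: [0.3, -0.7, 0.1]
finger_gap: 0.651
```

play_rows(steps=[[[0.0282, -0.0312, 0, 0, 0, -6.82], [0.0317, -0.0276, 0, 0, 0, -6.82], [0.0348, -0.0237, 0, 0, 0, -6.82], [0.0374, -0.0193, 0, 0, 0, -6.82], [0, 0, 0, 0, 0, 0], [0, 0, 0, 0, 0, 0]]])

```text
t: 12.48
tcp_pos: [0.4929, 0.2413, 0.1566]
tool_rot: [0.793, 0.609, -0.001, -0.0]
force: [0.2, -0.3, -0.5]
finger_gap: 0.65
```

```bash
python3 - <<'E'
from h import *
st(); plan([((.4945,.2405,.066),1.31,4)])
for c in("side","top"):
    s=manip.snapshot(c); p=proj(s,[[.4945,.2405,.1]])[0].astype(int)
    im=s["img"][:,:,::-1].copy()
    cv2.imwrite(f"pics/h{c}.png",cv2.resize(im[max(p[1]-60,0):p[1]+60,p[0]-80:p[0]+80],(800,600),interpolation=cv2.INTER_CUBIC))
E
```

```text
t 12.47 p [0.4929 0.2413 0.1566] yaw 1.3089 z [-0.001 -0.001 -1.   ] F [ 0.2 -0.3 -0.5] gap 0.65
[-0.0001, 0.0005, 0.0227, -0.01, 0.01, -0.02] 
[-0.0, 0.0004, 0.0226, -0.01, 0.02, -0.01] 
[-0.0001, 0.0005, 0.0227, -0.02, 0.01, -0.02] 
[-0.0001, 0.0004, 0.0226, -0.01, 0.01, -0.01] 
end [0.4945 0.2405 0.066 ]
```

View pics/hside.png

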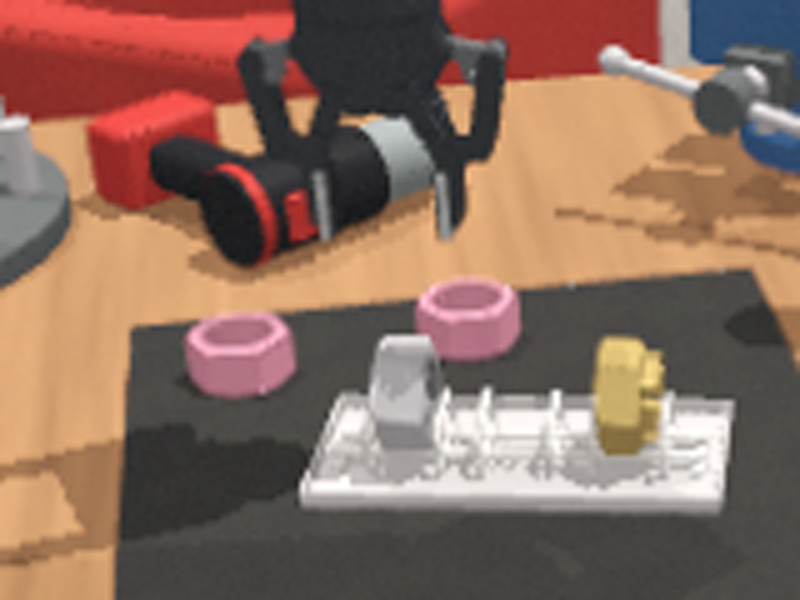

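play_rows(steps=[[[0, 0, 0.025, 0, 0, 0], [0, 0, 0.025, 0, 0, 0], [0, 0, 0, 0, 0, 0], [0, 0, 0, 0, 0, 0]]])

```text
t: 13.08
tcp_pos: [0.4939, 0.2411, 0.1076]
tool_rot: [0.794, 0.608, 0.0, 0.0]
force: [0.7, 1.4, -0.1]
finger_gap: 0.651
```

```bash
python3 - <<'E'
from h import *
st()
t=manip.sense()["tcp_pos"]
for c in("side","top"):
    s=manip.snapshot(c); p=proj(s,[[.4945,.2405,.07]])[0].astype(int)
    im=s["img"][:,:,::-1].copy()
    im=cv2.resize(im[max(p[1]-50,0):p[1]+40,p[0]-60:p[0]+60],(800,600),interpolation=cv2.INTER_CUBIC)
    for P in([t[0],t[1],t[2]-.02],[t[0],t[1],.07]):
        q=(proj(s,[P])[0]-[p[0]-60,max(p[1]-50,0)]+.5)*[800/120,600/90]; cv2.circle(im,tuple(int(v) for v in q),4,(0,0,255),-1)
    cv2.imwrite(f"pics/i{c}.png",im)
E
```

```text
t 13.07 p [0.4939 0.2411 0.1076] yaw 1.3078 z [ 0.001  0.    -1.   ] F [ 0.7  1.4 -0.1] gap 0.651
```

View pics/iside.png

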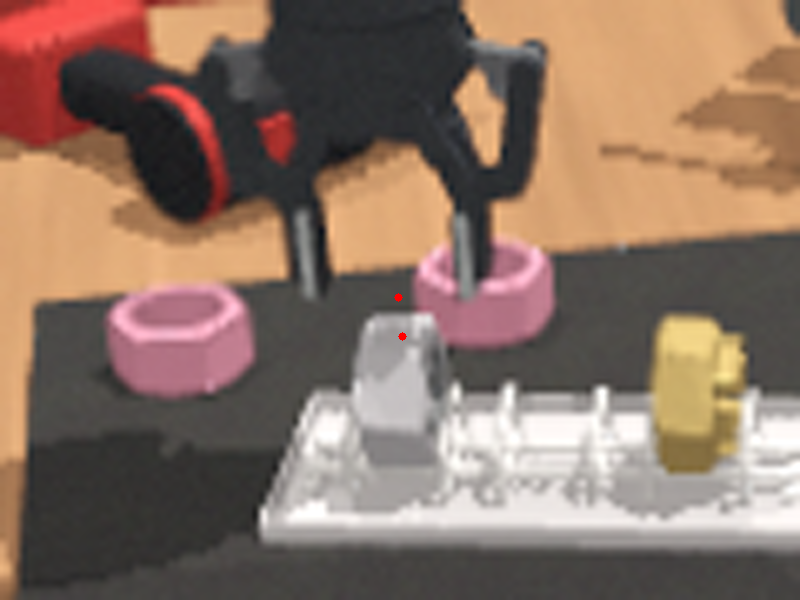

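Side view: the pads' midpoint (388,296) sits about 10 px left of the nut's top centre (~403). I'll shift 3.5 mm along the jaw axis, then descend.

play_rows(steps=[[[0, 0.0035, 0.01, 0, 0, 0], [0, 0, 0.016, 0, 0, 0], [0, 0, 0.0155, 0, 0, 0], [0, 0, 0, 0, 0, 0], [0, 0, 0, 0, 0, 0]]])

```text
t: 13.8
tcp_pos: [0.4965, 0.2408, 0.0652]
tool_rot: [0.793, 0.609, -0.0, -0.0]
force: [-0.7, -0.7, -0.0]
finger_gap: 0.653
```

```bash
python3 - <<'E'
from h import *
st()
s=manip.snapshot("side"); p=proj(s,[[.4945,.2405,.07]])[0].astype(int)
cv2.imwrite("pics/j.png",cv2.resize(s["img"][p[1]-50:p[1]+40,p[0]-60:p[0]+60,::-1],(800,600),interpolation=cv2.INTER_CUBIC))
E
```

```text
t 13.8 p [0.4965 0.2408 0.0652] yaw 1.3093 z [-0.001 -0.    -1.   ] F [-0.7 -0.7 -0. ] gap 0.653
```

View pics/j.png

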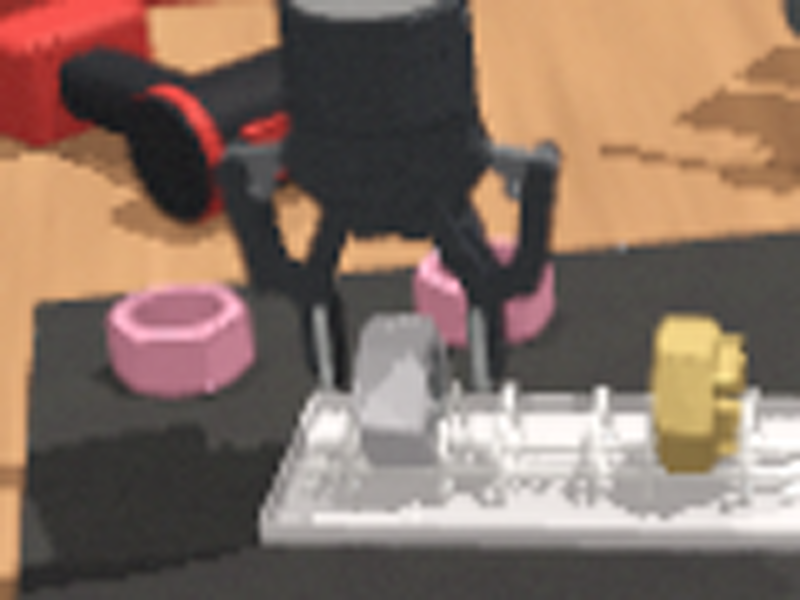

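play_rows(steps=[[[0, 0, -0.002, 0, 0, 0], [0, 0, 0, 0, 0, 0], [0, 0, 0, 0, 0, 0], [0, 0, 0, 0, 0, 0], [0, 0, 0, 0, 0, 0]]], fingers=0, squeeze=80)

```text
t: 14.48
tcp_pos: [0.4966, 0.241, 0.0685]
tool_rot: [0.793, 0.609, 0.0, 0.0]
force: [-1.8, 0.3, 5.6]
finger_gap: 0.327
```

play_rows(steps=[[[0, 0, -0.005, 0, 0, 0], [0, 0, -0.01, 0, 0, 0], [0, 0, -0.015, 0, 0, 0], [0, 0, 0, 0, 0, 0]]])

```text
t: 14.98
tcp_pos: [0.4978, 0.2411, 0.0992]
tool_rot: [0.793, 0.609, 0.002, 0.001]
force: [0.7, -0.2, -4.7]
finger_gap: 0.322
```

```bash
python3 - <<'E'
from h import *
st()
s=manip.snapshot("side"); p=proj(s,[[.4945,.2405,.07]])[0].astype(int)
cv2.imwrite("pics/k.png",cv2.resize(s["img"][p[1]-50:p[1]+40,p[0]-60:p[0]+60,::-1],(800,600),interpolation=cv2.INTER_CUBIC))
Y=1.571+.165
plan([((.4965,.2408,.18),1.31,2),((.60,.10,.18),Y,5)])
T=down(Y)*R.from_rotvec([-np.radians(50),0,0])
print(T.as_matrix()[:,2])
E
```

```text
t 14.97 p [0.4978 0.2411 0.0992] yaw 1.3092 z [ 0.003  0.001 -1.   ] F [ 0.7 -0.2 -4.7] gap 0.322
[-0.0001, -0.0003, -0.0407, 0.05, -0.03, -0.02] 
[-0.0002, -0.0003, -0.0408, 0.05, -0.03, -0.02] 
[-0.0219, 0.0273, 0.0, 0.0, 0.0, -4.88] 
[-0.0241, 0.0253, 0.0, 0.0, 0.0, -4.89] 
[-0.0262, 0.0231, 0.0, 0.0, 0.0, -4.88] 
[-0.028, 0.0209, 0.0, 0.0, 0.0, -4.88] 
[-0.0297, 0.0184, 0.0, 0.0, 0.0, -4.88] 
end [0.6  0.1  0.18]
[ 0.75561466  0.12597849 -0.64278761]
```

View pics/k.png

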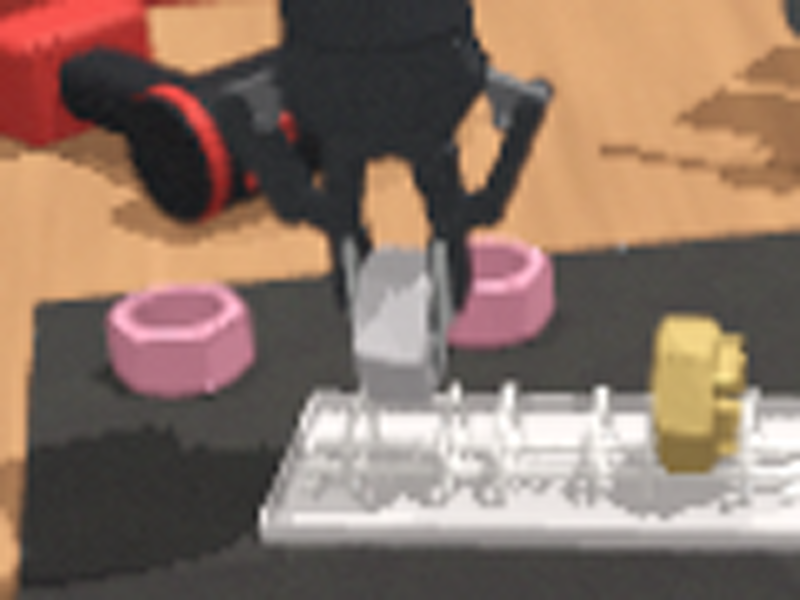

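play_rows(steps=[[[0, 0, -0.04, 0, 0, 0], [0, 0, -0.04, 0, 0, 0], [-0.022, 0.0273, 0, 0, 0, -4.88], [-0.024, 0.0253, 0, 0, 0, -4.88], [-0.0262, 0.0231, 0, 0, 0, -4.88], [-0.028, 0.021, 0, 0, 0, -4.88], [-0.0297, 0.0184, 0, 0, 0, -4.88], [0, 0, 0, -8, 0, 0], [0, 0, 0, -8, 0, 0], [0, 0, 0, -9, 0, 0]]])

```text
t: 16.27
tcp_pos: [0.5994, 0.0997, 0.1774]
tool_rot: [0.631, 0.744, 0.166, 0.141]
force: [-0.1, 2.6, -4.6]
finger_gap: 0.326
```

play_rows(steps=[[[0, 0, 0, -8, 0, 0], [0, 0, 0, -9, 0, 0], [0, 0, 0, -8, 0, 0], [0, 0, 0, 0, 0, 0], [0, 0, 0, 0, 0, 0]]])

```text
t: 16.9
tcp_pos: [0.601, 0.124, 0.1778]
tool_rot: [0.607, 0.74, 0.246, 0.154]
force: [0.7, -0.2, -4.5]
finger_gap: 0.323
```

```bash
python3 - <<'E'
from h import *
st(); print(manip.sense()["q"].round(2))
T=down(1.736)*R.from_rotvec([-np.radians(50),0,0])
plan([((.60,.10,.056),T,5)])
s=manip.snapshot("side"); p=proj(s,[[.6,.10,.1]])[0].astype(int)
cv2.imwrite("pics/l.png",cv2.resize(s["img"][max(0,p[1]-90):p[1]+90,p[0]-120:p[0]+120,::-1],(800,600),interpolation=cv2.INTER_CUBIC))
E
```

```text
t 16.9 p [0.601  0.124  0.1778] yaw 1.7887 z [ 0.527  0.177 -0.831] F [ 0.7 -0.2 -4.5] gap 0.323
[-0.08  0.53  1.94  1.09  0.25 -1.29]
[-0.0064, -0.0143, 0.0193, -3.31, -1.01, -0.09] 
[-0.006, -0.0153, 0.0185, -3.3, -1.02, -0.1] 
[-0.0056, -0.0165, 0.0178, -3.31, -1.01, -0.09] 
[-0.0053, -0.0174, 0.0168, -3.31, -1.02, -0.09] 
[-0.005, -0.0184, 0.0159, -3.3, -1.01, -0.1] 
end [0.6   0.1   0.056]
```

View pics/l.png

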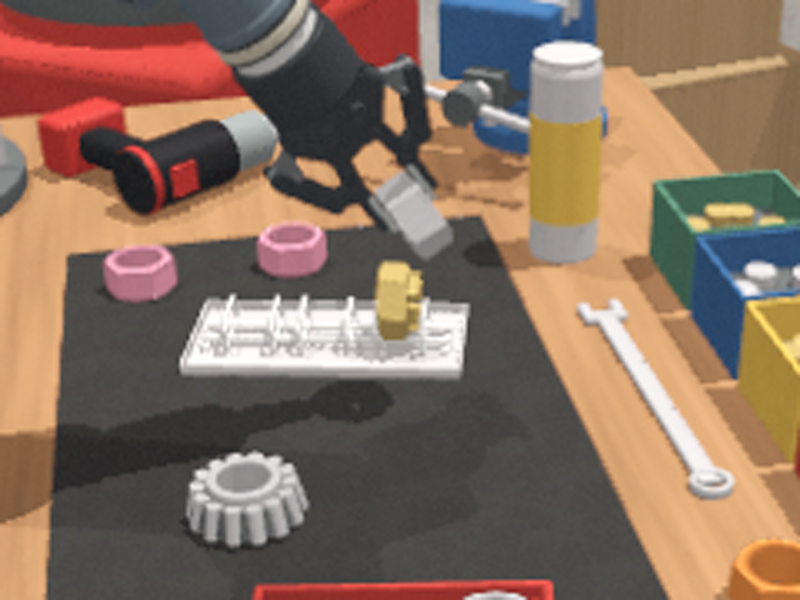

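```bash
python3 - <<'E'
from h import *
Y=1.696
T=down(Y)*R.from_rotvec([np.radians(50),0,0]); print(T.as_matrix()[:,2])
plan([((.58,.085,.20),Y,5),((.56,.07,.17),T,6)])
E
```

```text
[-0.76004804 -0.09566119 -0.64278761]
[-0.0064, -0.0022, -0.0073, 6.67, -1.1, 0.79] 
[-0.0065, -0.0029, -0.0068, 6.68, -1.1, 0.8] 
[-0.0067, -0.0035, -0.0064, 6.67, -1.11, 0.79] 
[-0.0069, -0.0042, -0.0058, 6.68, -1.1, 0.8] 
[-0.007, -0.0048, -0.0051, 6.67, -1.1, 0.79] 
[-0.0021, -0.0036, 0.005, 8.33, -0.0, -0.0] 
[-0.002, -0.0029, 0.0055, 8.34, -0.0, -0.0] 
[-0.0021, -0.002, 0.0058, 8.33, -0.0, -0.0] 
[-0.0021, -0.0012, 0.006, 8.34, -0.0, -0.0] 
[-0.0021, -0.0002, 0.0062, 8.33, -0.0, -0.0] 
[-0.002, 0.0006, 0.0061, 8.33, -0.0, -0.0] 
end [0.56 0.07 0.17]
```

play_rows(steps=[[[-0.0064, -0.0022, -0.0073, 6.67, -1.1, 0.8], [-0.0065, -0.003, -0.0068, 6.67, -1.1, 0.8], [-0.0067, -0.0035, -0.0064, 6.67, -1.1, 0.8], [-0.007, -0.0042, -0.0058, 6.67, -1.1, 0.8], [-0.007, -0.0048, -0.005, 6.67, -1.1, 0.8], [0, 0, 0, 0, 0, 0]]])

```text
t: 17.7
tcp_pos: [0.5865, 0.099, 0.1945]
tool_rot: [0.649, 0.758, 0.058, 0.022]
force: [-0.1, -0.6, -4.7]
finger_gap: 0.322
```

```bash
python3 - <<'E'
from h import *
st(); print(manip.sense()["q"].round(2))
Y=1.696
T=down(Y)*R.from_rotvec([np.radians(50),0,0])
plan([((.56,.07,.17),T,6)])
E
```

```text
t 17.7 p [0.5865 0.099  0.1945] yaw 1.7279 z [ 0.109  0.059 -0.992] F [-0.1 -0.6 -4.7] gap 0.322
[-0.05  0.53  1.65  0.08  0.86 -0.26]
[-0.0043, -0.0055, 0.0033, 9.44, -0.26, 0.45] 
[-0.0042, -0.0049, 0.0042, 9.44, -0.27, 0.44] 
[-0.0043, -0.0042, 0.0049, 9.44, -0.26, 0.45] 
[-0.0043, -0.0032, 0.0055, 9.44, -0.27, 0.44] 
[-0.0043, -0.0022, 0.006, 9.43, -0.26, 0.45] 
[-0.0043, -0.0011, 0.0064, 9.44, -0.26, 0.44] 
end [0.56   0.07   0.1699]
```

play_rows(steps=[[[-0.0043, -0.0055, 0.0033, 9.4, -0.26, 0.45], [-0.0043, -0.005, 0.0042, 9.4, -0.26, 0.45], [-0.0043, -0.0042, 0.005, 9.4, -0.26, 0.45], [-0.0043, -0.0032, 0.0055, 9.4, -0.26, 0.45], [-0.0043, -0.0022, 0.006, 9.4, -0.26, 0.45], [-0.0043, -0.001, 0.0064, 9.4, -0.26, 0.45], [0, 0, 0, 0, 0, 0], [0, 0, 0, 0, 0, 0]]])

```text
t: 18.7
tcp_pos: [0.5575, 0.0706, 0.1687]
tool_rot: [0.6, 0.68, -0.315, -0.28]
force: [0.0, 0.1, -4.4]
finger_gap: 0.324
```

```bash
python3 - <<'E'
from h import *
st(); print(manip.sense()["q"].round(2))
Y=1.696
T=down(Y)*R.from_rotvec([np.radians(50),0,0])
plan([((.56,.07,.06),T,4)])
s=manip.snapshot("side"); p=proj(s,[[.58,.07,.1]])[0].astype(int)
cv2.imwrite("pics/m.png",cv2.resize(s["img"][max(0,p[1]-90):p[1]+90,p[0]-120:p[0]+120,::-1],(800,600),interpolation=cv2.INTER_CUBIC))
E
```

```text
t 18.7 p [0.5575 0.0706 0.1687] yaw 1.6957 z [-0.758 -0.094 -0.645] F [ 0.   0.1 -4.4] gap 0.324
[-0.02  0.92  1.14 -0.12  1.94 -0.14]
[-0.0003, 0.0212, 0.0171, 0.05, -0.03, 0.03] 
[-0.0003, 0.0211, 0.017, 0.04, -0.02, 0.02] 
[-0.0002, 0.0212, 0.017, 0.05, -0.03, 0.03] 
[-0.0003, 0.0212, 0.017, 0.04, -0.03, 0.03] 
end [0.56 0.07 0.06]
```

View pics/m.png

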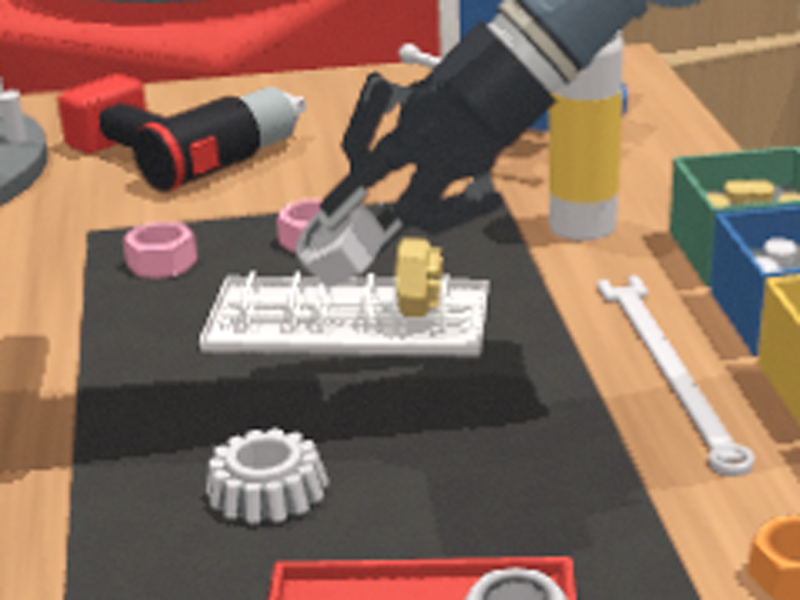

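play_rows(steps=[[[0, 0.0212, 0.017, 0, 0, 0], [0, 0.0212, 0.017, 0, 0, 0], [0, 0.0212, 0.017, 0, 0, 0], [0, 0.0212, 0.017, 0, 0, 0], [0, 0.004, 0.0034, 0, 0, 0], [0, 0, 0, 0, 0, 0]]])

```text
t: 19.5
tcp_pos: [0.5594, 0.0709, 0.0544]
tool_rot: [0.599, 0.68, -0.317, -0.281]
force: [0.4, 0.3, -3.4]
finger_gap: 0.32
```

play_rows(steps=[[[0, 0.0023, 0.0019, 0, 0, 0], [0, 0.0016, 0.0013, 0, 0, 0], [0, 0, 0, 0, 0, 0]]])

```text
t: 19.88
tcp_pos: [0.5598, 0.0709, 0.0502]
tool_rot: [0.599, 0.68, -0.316, -0.28]
force: [-0.2, -0.7, -5.4]
finger_gap: 0.322
```

```bash
python3 - <<'E'
from h import *
st()
s=manip.snapshot("side"); p=proj(s,[[.58,.07,.05]])[0].astype(int)
cv2.imwrite("pics/n.png",cv2.resize(s["img"][max(0,p[1]-60):p[1]+60,p[0]-80:p[0]+80,::-1],(800,600),interpolation=cv2.INTER_CUBIC))
E
```

```text
t 19.88 p [0.5598 0.0709 0.0502] yaw 1.6956 z [-0.76  -0.094 -0.643] F [-0.2 -0.7 -5.4] gap 0.322
```

View pics/n.png

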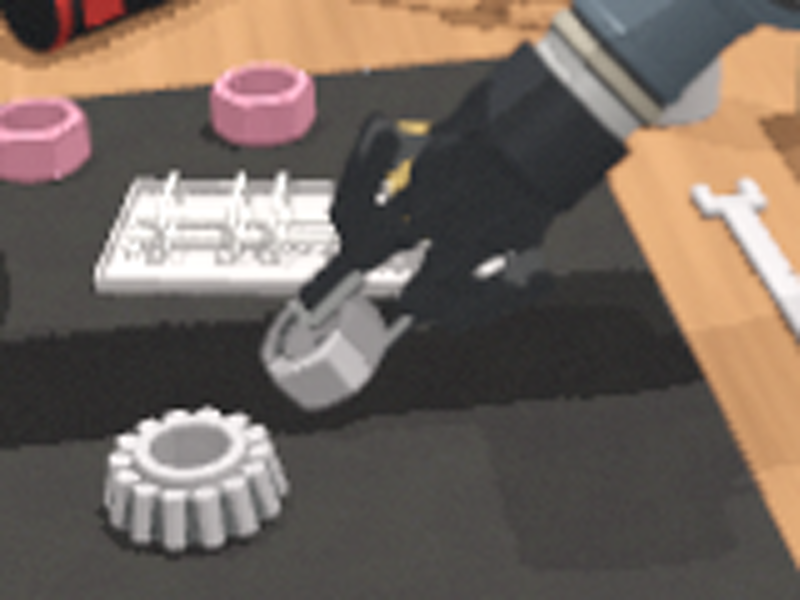

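play_rows(steps=[[[0, 0.0012, 0.001, 0, 0, 0], [0, 0.0012, 0.001, 0, 0, 0], [0, 0, 0, 0, 0, 0]]])

```text
t: 20.3
tcp_pos: [0.5595, 0.0709, 0.0466]
tool_rot: [0.599, 0.68, -0.317, -0.281]
force: [-0.1, -0.5, -5.0]
finger_gap: 0.322
```

play_rows(steps=[[[0, 0.0012, 0.001, 0, 0, 0], [0, 0, 0, 0, 0, 0]]])

```text
t: 20.55
tcp_pos: [0.5596, 0.0709, 0.046]
tool_rot: [0.599, 0.68, -0.317, -0.281]
force: [0.4, 0.3, 1.3]
finger_gap: 0.324
```

play_rows(steps=[[[0, 0.0008, 0.0006, 0, 0, 0], [0, 0, 0, 0, 0, 0]]])

```text
t: 20.8
tcp_pos: [0.5597, 0.071, 0.0458]
tool_rot: [0.599, 0.679, -0.317, -0.281]
force: [1.0, 2.1, 6.5]
finger_gap: 0.319
```

play_rows(steps=[[[0, 0, 0, 0, 0, 0], [0, 0, 0, 0, 0, 0], [0, 0, -0.006, 0, 0, 0], [0, 0, -0.006, 0, 0, 0], [0, 0, -0.006, 0, 0, 0]]], fingers=0.42)

```text
t: 21.42
tcp_pos: [0.5737, 0.0726, 0.0558]
tool_rot: [0.599, 0.68, -0.317, -0.281]
force: [0.1, -0.3, -1.7]
finger_gap: 0.422
```

```bash
python3 - <<'E'
from h import *
st()
s=manip.snapshot("side"); p=proj(s,[[.58,.07,.05]])[0].astype(int)
cv2.imwrite("pics/o.png",cv2.resize(s["img"][max(0,p[1]-60):p[1]+60,p[0]-80:p[0]+80,::-1],(800,600),interpolation=cv2.INTER_CUBIC))
E
```

```text
t 21.43 p [0.5737 0.0726 0.0558] yaw 1.6956 z [-0.761 -0.094 -0.642] F [ 0.1 -0.3 -1.7] gap 0.422
```

View pics/o.png

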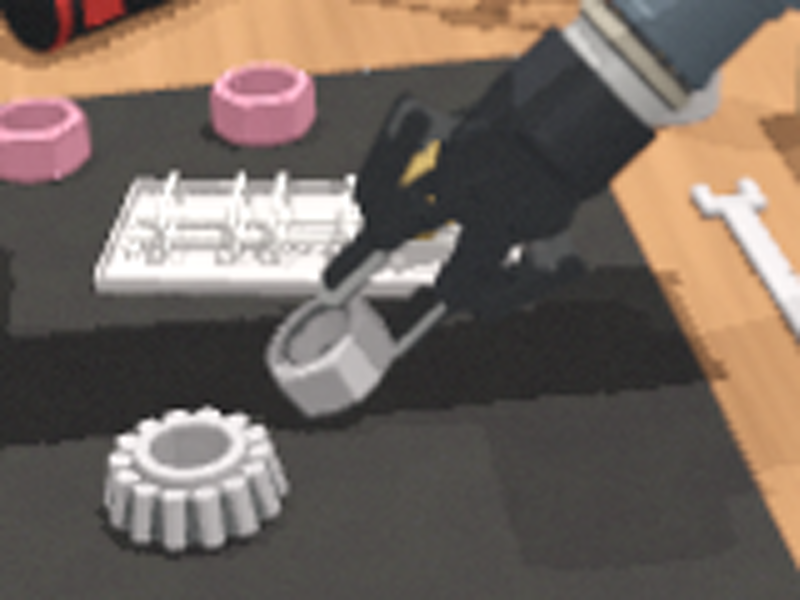

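play_rows(steps=[[[0, 0.0034, 0.0029, 0, 0, 0], [0, 0.0034, 0.0029, 0, 0, 0], [0, 0.0035, -0.0045, 0, 0, 0], [0, 0.0035, -0.0045, 0, 0, 0], [0, 0.003, -0.005, 0, 0, 0], [0, 0.002, -0.006, 0, 0, 0], [0, 0, -0.008, 0, 0, 0], [0, 0, -0.01, 0, 0, 0]]])

```text
t: 22.48
tcp_pos: [0.6103, 0.0772, 0.0626]
tool_rot: [0.599, 0.68, -0.317, -0.281]
force: [-0.3, 0.4, -0.1]
finger_gap: 0.42
```

```bash
python3 - <<'E'
from h import *
st()
s=manip.snapshot("side"); p=proj(s,[[.58,.07,.05]])[0].astype(int)
cv2.imwrite("pics/p.png",cv2.resize(s["img"][max(0,p[1]-60):p[1]+60,p[0]-80:p[0]+80,::-1],(800,600),interpolation=cv2.INTER_CUBIC))
E
```

```text
t 22.48 p [0.6103 0.0772 0.0626] yaw 1.6956 z [-0.761 -0.094 -0.642] F [-0.3  0.4 -0.1] gap 0.42
```

View pics/p.png

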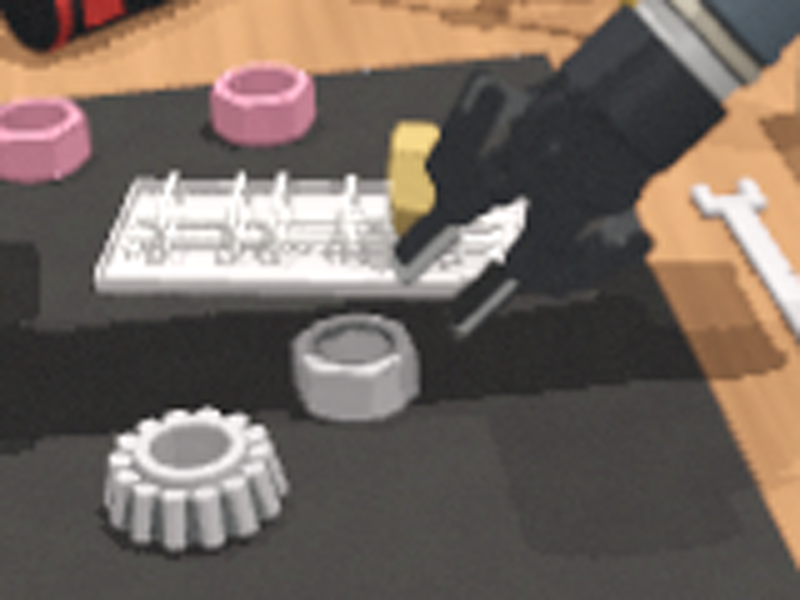

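```bash
python3 - <<'E'
from h import *
s=manip.snapshot("side"); st()
m=fgdark(s,70,100); w=np.ones_like(m)
b=bx(s,hexpts(.562,.072,.12,.0175),4)
o=None
for p0 in [(.562,.072,.12)]:
    o=wfit(s,m,w,b,p0,lambda q:[tuple(q)],.0175,span=(-.4,-.2,0,.2,.4)); print(o.x.round(4),o.fun)
im=cv2.resize(s["img"][:,:,::-1],None,fx=8,fy=8,interpolation=cv2.INTER_CUBIC)
P=((proj(s,hexpts(*o.x,.0175))+.5)*8).astype(np.int32)
for k in(0,6): cv2.polylines(im,[P[k:k+6]],True,(0,255,0) if k else (255,0,0),1)
c=P.mean(0).astype(int); cv2.imwrite("pics/q.png",im[c[1]-200:c[1]+200,c[0]-260:c[0]+260])
E
```

```text
t 22.57 p [0.6113 0.0772 0.0631] yaw 1.6957 z [-0.759 -0.094 -0.644] F [ 0.  -0.4 -0.3] gap 0.426
[0.5536 0.0713 0.6784] 113.56697181230709
```

View pics/q.png

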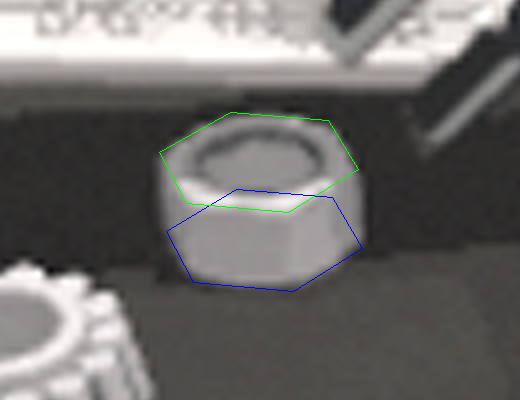

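```bash
python3 - <<'E'
from h import *
plan([((.59,.075,.15),1.3,6),((.557,.069,.12),.649,4),((.557,.069,.0305),.649,4)])
E
```

```text
[0.0001, -0.0134, -0.0066, -8.2, 1.63, 3.54] 
[-0.0005, -0.0123, -0.0084, -8.21, 1.63, 3.54] 
[-0.0009, -0.0109, -0.0102, -8.21, 1.63, 3.55] 
[-0.0013, -0.0093, -0.0116, -8.2, 1.62, 3.54] 
[-0.0014, -0.0074, -0.0128, -8.21, 1.63, 3.54] 
[-0.0014, -0.0054, -0.0138, -8.2, 1.63, 3.55] 
[-0.0037, -0.0076, 0.0075, 0.0, 0.0, 9.32] 
[-0.0048, -0.0068, 0.0075, 0.0, 0.0, 9.33] 
[-0.0059, -0.006, 0.0075, 0.0, 0.0, 9.32] 
[-0.0067, -0.005, 0.0075, 0.0, 0.0, 9.33] 
[-0.0, 0.0, 0.0224, 0.0, 0.0, -0.0] 
[-0.0, 0.0, 0.0223, 0.0, 0.0, -0.0] 
[-0.0, 0.0, 0.0224, 0.0, 0.0, -0.0] 
[-0.0, 0.0, 0.0224, 0.0, 0.0, -0.0] 
end [0.557  0.069  0.0305]
```

play_rows(steps=[[[0, -0.0134, -0.0066, -8.2, 1.63, 3.54], [-0.0005, -0.0123, -0.0084, -8.2, 1.63, 3.54], [-0.001, -0.011, -0.0102, -8.2, 1.63, 3.54], [-0.0013, -0.0093, -0.0116, -8.2, 1.63, 3.54], [-0.0014, -0.0074, -0.0128, -8.2, 1.63, 3.54], [-0.0014, -0.0054, -0.0138, -8.2, 1.63, 3.54], [-0.0037, -0.0076, 0.0075, 0, 0, 9.32], [-0.0048, -0.0068, 0.0075, 0, 0, 9.32], [-0.006, -0.006, 0.0075, 0, 0, 9.32], [-0.0067, -0.005, 0.0075, 0, 0, 9.32]]], fingers=1)

```text
t: 23.82
tcp_pos: [0.5552, 0.0686, 0.1193]
tool_rot: [0.949, 0.317, -0.002, -0.001]
force: [-0.2, -0.3, -0.7]
finger_gap: 0.999
```

play_rows(steps=[[[0, 0, 0, 0, 0, 0], [0, 0, 0, 0, 0, 0]]])

```text
t: 24.08
tcp_pos: [0.5562, 0.0687, 0.1195]
tool_rot: [0.947, 0.32, -0.001, -0.001]
force: [0.1, -0.9, 0.1]
finger_gap: 0.999
```

```bash
python3 - <<'E'
from h import *
st()
plan([((.557,.069,.0315),.649,4)])
s=manip.snapshot("side"); p=proj(s,[[.56,.07,.07]])[0].astype(int); t=manip.sense()["tcp_pos"]
im=s["img"][:,:,::-1].copy()
im=cv2.resize(im[p[1]-60:p[1]+60,p[0]-80:p[0]+80],(800,600),interpolation=cv2.INTER_CUBIC)
for P in([t[0],t[1],t[2]-.015],[t[0],t[1],.032]):
    q=(proj(s,[P])[0]-[p[0]-80,p[1]-60]+.5)*5; cv2.circle(im,tuple(int(v) for v in q),3,(0,0,255),-1)
cv2.imwrite("pics/r.png",im)
E
```

```text
t 24.07 p [0.5562 0.0687 0.1195] yaw 0.6517 z [-0.003  0.    -1.   ] F [ 0.1 -0.9  0.1] gap 0.999
[0.0002, 0.0001, 0.022, -0.02, 0.03, 0.04] 
[0.0003, 0.0001, 0.022, -0.03, 0.02, 0.04] 
[0.0002, 0.0001, 0.022, -0.02, 0.03, 0.04] 
[0.0002, 0.0, 0.022, -0.03, 0.03, 0.04] 
end [0.557  0.069  0.0315]
```

View pics/r.png

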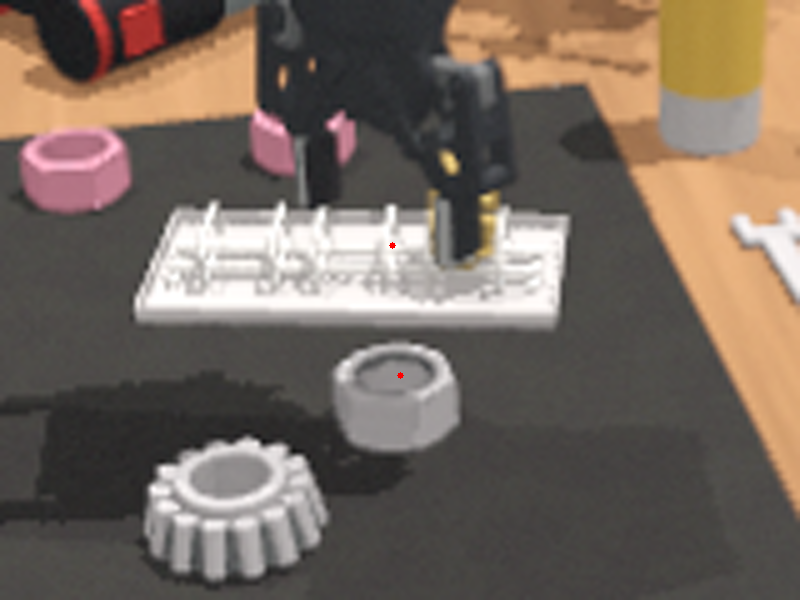

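play_rows(steps=[[[0, 0, 0.022, 0, 0, 0], [0, 0, 0.022, 0, 0, 0], [0, 0, 0.022, 0, 0, 0], [0, 0, 0.022, 0, 0, 0], [0, 0, 0, 0, 0, 0]]])

```text
t: 24.75
tcp_pos: [0.5547, 0.0688, 0.03]
tool_rot: [0.948, 0.32, -0.003, -0.001]
force: [-0.1, 0.3, -0.3]
finger_gap: 0.998
```

play_rows(steps=[[[0, 0, 0, 0, 0, 0], [0, 0, 0, 0, 0, 0], [0, 0, 0, 0, 0, 0], [0, 0, 0, 0, 0, 0]]], fingers=0, squeeze=60)

```text
t: 25.25
tcp_pos: [0.5565, 0.0686, 0.0326]
tool_rot: [0.948, 0.319, -0.0, -0.0]
force: [-0.0, 0.2, 6.5]
finger_gap: 0.632
```

```bash
python3 - <<'E'
from h import *
st()
s=manip.snapshot("side"); p=proj(s,[[.56,.07,.03]])[0].astype(int)
cv2.imwrite("pics/t.png",cv2.resize(s["img"][p[1]-45:p[1]+45,p[0]-60:p[0]+60,::-1],(800,600),interpolation=cv2.INTER_CUBIC))
E
```

```text
t 25.25 p [0.5565 0.0686 0.0326] yaw 0.65 z [-0. -0. -1.] F [-0.   0.2  6.5] gap 0.632
```

View pics/t.png

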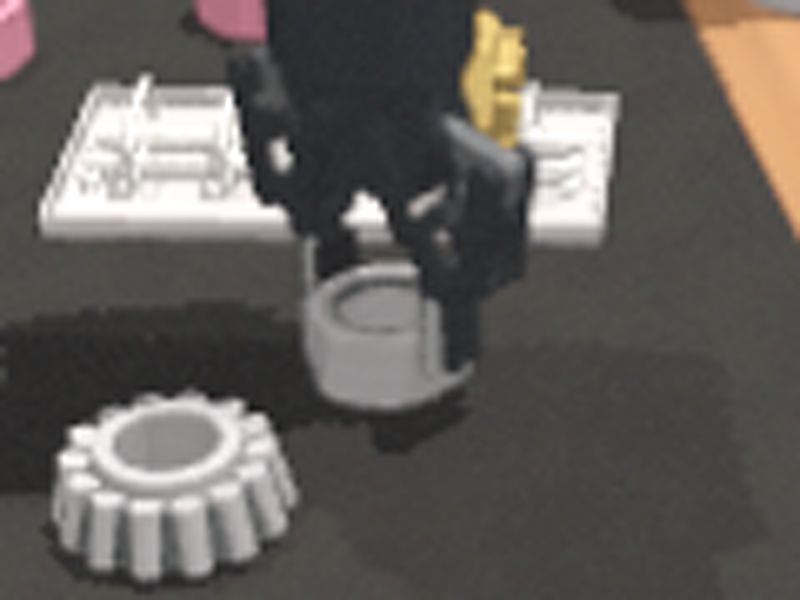

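```bash
python3 - <<'E'
from h import *
plan([((.5565,.0686,.105),.65,2),((.529,-.3355,.105),.867,9)])
E
```

```text
[-0.0, 0.0, -0.0362, -0.01, 0.01, -0.0] 
[-0.0, 0.0, -0.0362, -0.0, 0.01, -0.0] 
[-0.0296, 0.0339, 0.0, -0.0, -0.0, -1.38] 
[-0.0304, 0.0332, 0.0, -0.0, -0.0, -1.38] 
[-0.0312, 0.0324, 0.0, -0.0, -0.0, -1.38] 
[-0.032, 0.0317, 0.0, -0.0, -0.0, -1.39] 
[-0.0327, 0.0309, 0.0, -0.0, -0.0, -1.38] 
[-0.0335, 0.0301, 0.0, -0.0, -0.0, -1.38] 
[-0.0342, 0.0292, 0.0, -0.0, -0.0, -1.38] 
[-0.0349, 0.0285, 0.0, -0.0, -0.0, -1.38] 
[-0.0355, 0.0276, 0.0, -0.0, -0.0, -1.38] 
end [ 0.529  -0.3355  0.105 ]
```

play_rows(steps=[[[0, 0, -0.036, 0, 0, 0], [0, 0, -0.036, 0, 0, 0], [-0.0296, 0.034, 0, 0, 0, -1.38], [-0.0304, 0.0332, 0, 0, 0, -1.38], [-0.0312, 0.0324, 0, 0, 0, -1.38], [-0.032, 0.0317, 0, 0, 0, -1.38], [-0.0327, 0.031, 0, 0, 0, -1.38], [-0.0335, 0.03, 0, 0, 0, -1.38], [-0.0342, 0.0292, 0, 0, 0, -1.38], [-0.035, 0.0285, 0, 0, 0, -1.38]]])

```text
t: 26.55
tcp_pos: [0.5299, -0.2915, 0.1025]
tool_rot: [0.913, 0.409, -0.002, -0.002]
force: [0.4, -0.7, -4.4]
finger_gap: 0.63
```

play_rows(steps=[[[-0.0355, 0.0276, 0, 0, 0, -1.38], [0, 0, 0, 0, 0, 0], [0, 0, 0, 0, 0, 0]]])

```text
t: 26.92
tcp_pos: [0.5267, -0.3345, 0.1022]
tool_rot: [0.908, 0.419, -0.002, -0.003]
force: [0.7, 0.4, -4.6]
finger_gap: 0.628
```

```bash
python3 - <<'E'
from h import *
st()
plan([((.529,-.3355,.045),.867,4)])
s=manip.snapshot("side"); p=proj(s,[[.55,-.3,.04]])[0].astype(int)
cv2.imwrite("pics/u.png",cv2.resize(s["img"][p[1]-75:p[1]+75,p[0]-100:p[0]+100,::-1],(800,600),interpolation=cv2.INTER_CUBIC))
E
```

```text
t 26.93 p [ 0.5267 -0.3345  0.1022] yaw 0.8654 z [-0.006  0.003 -1.   ] F [ 0.7  0.4 -4.6] gap 0.628
[0.0002, 0.0007, 0.0143, -0.09, 0.02, -0.02] 
[0.0002, 0.0006, 0.0143, -0.09, 0.02, -0.03] 
[0.0002, 0.0007, 0.0143, -0.09, 0.03, -0.02] 
[0.0002, 0.0006, 0.0143, -0.09, 0.02, -0.02] 
end [ 0.529  -0.3355  0.045 ]
```

View pics/u.png

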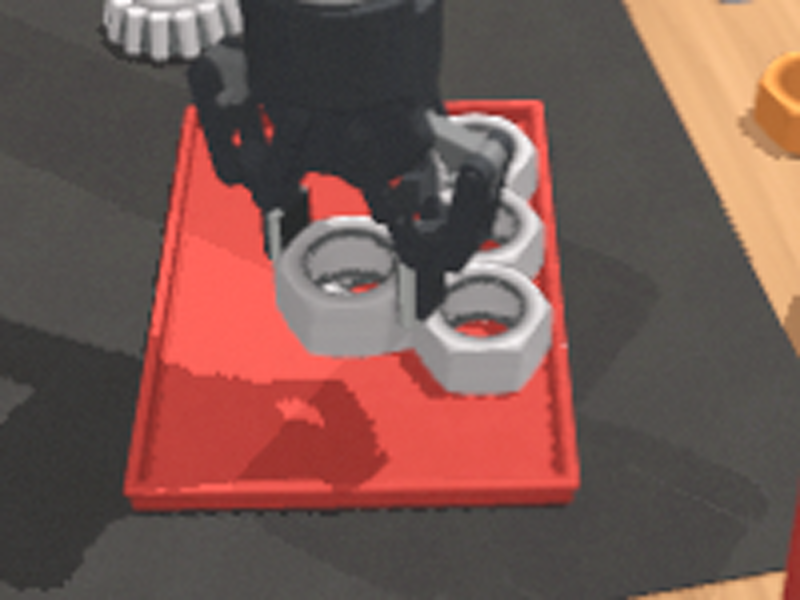

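play_rows(steps=[[[0.0002, 0.0005, 0.0145, 0, 0, 0], [0.0002, 0.0005, 0.0145, 0, 0, 0], [0.0002, 0.0005, 0.0145, 0, 0, 0], [0.0002, 0.0005, 0.0145, 0, 0, 0], [0, 0, 0.005, 0, 0, 0], [0, 0, 0, 0, 0, 0], [0, 0, 0, 0, 0, 0]]])

```text
t: 27.85
tcp_pos: [0.5299, -0.3366, 0.0405]
tool_rot: [0.908, 0.42, -0.001, -0.0]
force: [0.4, -0.0, -4.0]
finger_gap: 0.625
```

```bash
python3 rel.py pics/v.png -.0479,-.0277 -.053,-.0917
```

```text
t 27.85 p [ 0.5299 -0.3366  0.0405] yaw 0.8661 z [-0.003 -0.    -1.   ] F [ 0.4 -0.  -4. ] gap 0.625
85.66784055101641 b [ 0.5953 -0.2493 -0.1743] a,c dev [ 0.0002 -0.0007 -0.0002  0.0001]
nut rel row frame [-0.0391 -0.0306  0.2008]
nut rel row frame [-0.0529 -0.0926 -0.015 ]
dist mm
 [[  0.   54.6  55.2  49.7 106.7]
 [ 54.6   0.  109.8  93.8 156.6]
 [ 55.2 109.8   0.   46.1  64.7]
 [ 49.7  93.8  46.1   0.   63.6]
 [106.7 156.6  64.7  63.6   0. ]]
```

View pics/v.png

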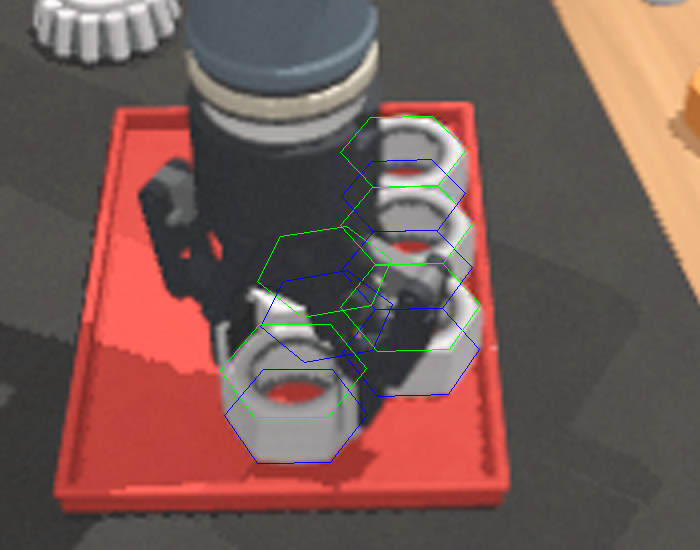

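play_rows(steps=[[[0, 0, 0.0035, 0, 0, 0], [0, 0, 0.0008, 0, 0, 0], [0, 0, 0, 0, 0, 0]]])

```text
t: 28.28
tcp_pos: [0.5296, -0.3362, 0.0358]
tool_rot: [0.908, 0.42, -0.002, -0.001]
force: [-0.6, -0.0, -4.1]
finger_gap: 0.631
```

```bash
cat > rel2.py <<'E'
from h import *
import sys
out=sys.argv[1]; zc=float(sys.argv[2]) if len(sys.argv)>2 else .0205
st(); s=manip.snapshot("side"); p=proj(s,[[.57,-.25,.02]])[0].astype(int)
i=s["img"].astype(float); m=fgred(s)
B=(.5955,-.2497,-.1765); c,sn=np.cos(B[2]),np.sin(B[2])
g=lambda a,b,q=0:(B[0]+c*a-sn*b,B[1]+sn*a+c*b,B[2]+q)
fixed=[g(0,.0553),g(0,0),g(0,-.0553),g(-.0485,-.0284)]
fm=np.zeros((480,640),np.float32)
w=1.-cv2.dilate((i.max(2)<95).astype(np.uint8),np.ones((5,5)))
x0,y0,x1,y1=bx(s,np.vstack([hexpts(*k,.0205) for k in fixed]),2)
full=np.zeros((480,640),np.float32); full[y0:y1,x0:x1]=nutmask(s,[x0,y0,x1,y1],fixed,.0205)
fill=cv2.morphologyEx((full>.02).astype(np.uint8),cv2.MORPH_CLOSE,np.ones((13,13))); w=w*(1-cv2.dilate(fill,np.ones((3,3))))
o=None
p0=g(-.050,-.088); b=bx(s,hexpts(*p0,zc),6)
o=wfit(s,m,w,b,p0,lambda q:[tuple(q)],zc)
d=o.x[:2]-B[:2]; r=np.array([c*d[0]+sn*d[1],-sn*d[0]+c*d[1]]); print("nut2 rel",r.round(4),"yaw",(o.x[2]-B[2]).round(3),o.fun)
print("dist to c",np.linalg.norm(r-[0,-.0553]).round(4),"to nut1",np.linalg.norm(r-[-.0485,-.0284]).round(4))
im=cv2.resize(s["img"][:,:,::-1],None,fx=4,fy=4,interpolation=cv2.INTER_CUBIC)
im[cv2.resize(w,None,fx=4,fy=4,interpolation=0)==0]//=2
for q,z in [(k,.0205) for k in fixed]+[(tuple(o.x),zc)]:
    Q=((proj(s,hexpts(*q,z))+.5)*4).astype(np.int32)
    for k in(0,6): cv2.polylines(im,[Q[k:k+6]],True,(0,255,0) if k else (255,0,0),1)
cv2.imwrite(out,im[4*p[1]-250:4*p[1]+300,4*p[0]-350:4*p[0]+350])
E
python3 rel2.py pics/w.png
```

```text
t 28.27 p [ 0.5296 -0.3362  0.0358] yaw 0.8662 z [-0.004  0.    -1.   ] F [-0.6 -0.  -4.1] gap 0.631
nut2 rel [-0.0527 -0.0969] yaw -0.039 13.308103515625003
dist to c 0.0672 to nut1 0.0686
```

View pics/w.png

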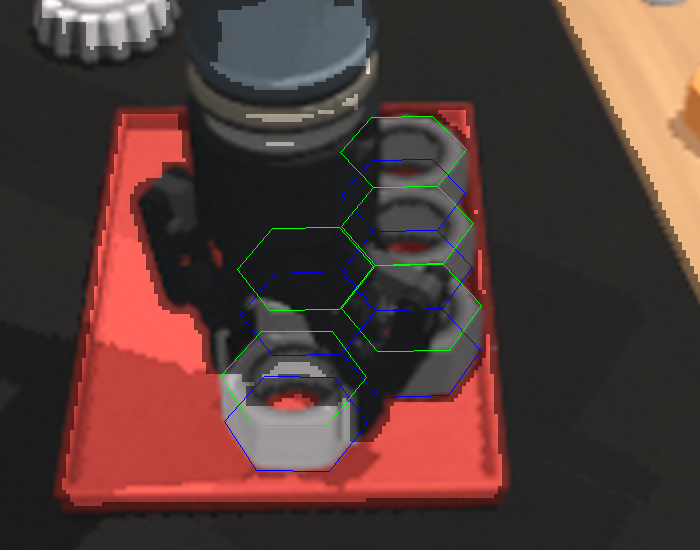

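play_rows(steps=[[[0.003, -0.0008, -0.0003, 0, 0, 0], [0.003, -0.0008, 0, 0, 0, 0], [0.003, -0.0008, 0, 0, 0, 0], [0.002, 0, 0, 0, 0, 0], [0, 0, 0, 0, 0, 0]]])

```text
t: 28.95
tcp_pos: [0.5351, -0.3261, 0.036]
tool_rot: [0.908, 0.42, -0.002, -0.001]
force: [-0.2, -0.3, -4.8]
finger_gap: 0.629
```

```bash
python3 rel2.py pics/x.png
```

```text
t 28.95 p [ 0.5351 -0.3261  0.036 ] yaw 0.8667 z [-0.004  0.    -1.   ] F [-0.2 -0.3 -4.8] gap 0.629
nut2 rel [-0.0492 -0.0846] yaw -0.009 13.089789843750001
dist to c 0.0573 to nut1 0.0563
```

View pics/x.png

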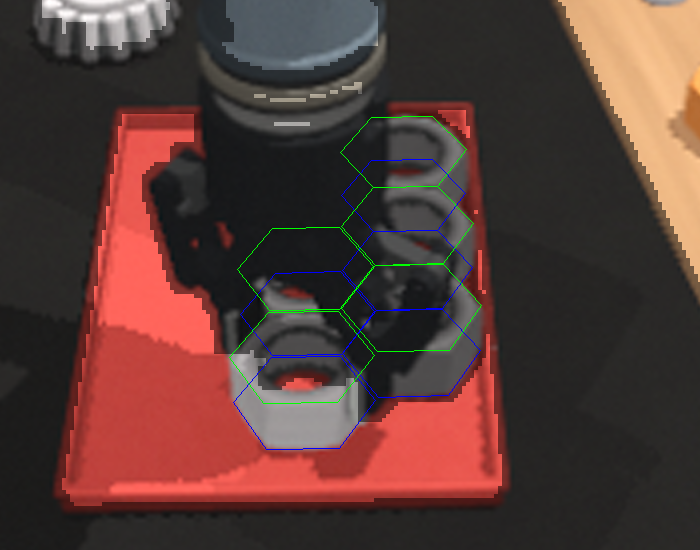

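play_rows(steps=[[[0.0012, 0.0006, 0, 0, 0, 0], [0, 0, 0, 0, 0, 0]]])

```text
t: 29.25
tcp_pos: [0.5363, -0.3259, 0.036]
tool_rot: [0.908, 0.42, -0.002, -0.001]
force: [0.1, 0.8, -4.3]
finger_gap: 0.633
```

play_rows(steps=[[[0.0008, 0.0002, 0, 0, 0, 0], [0, 0, 0, 0, 0, 0]]])

```text
t: 29.5
tcp_pos: [0.5368, -0.3254, 0.036]
tool_rot: [0.908, 0.42, -0.002, -0.001]
force: [-0.3, 0.3, -3.6]
finger_gap: 0.629
```

```bash
python3 rel2.py pics/x2.png
```

```text
t 29.5 p [ 0.5368 -0.3254  0.036 ] yaw 0.8664 z [-0.004  0.    -1.   ] F [-0.3  0.3 -3.6] gap 0.629
nut2 rel [-0.0477 -0.0841] yaw -0.021 12.324866015625002
dist to c 0.0557 to nut1 0.0557
```

play_rows(steps=[[[0.0008, 0, 0, 0, 0, 0], [0, 0, 0, 0, 0, 0]]])

```text
t: 29.8
tcp_pos: [0.5371, -0.3249, 0.036]
tool_rot: [0.908, 0.42, -0.002, -0.001]
force: [-1.4, -1.0, -4.5]
finger_gap: 0.627
```

play_rows(steps=[[[0, 0, 0.0008, 0, 0, 0], [0, 0, 0.0005, 0, 0, 0], [0, 0, 0, 0, 0, 0]]])

```text
t: 30.18
tcp_pos: [0.5373, -0.325, 0.0357]
tool_rot: [0.908, 0.42, -0.002, -0.001]
force: [-4.8, -0.5, 5.7]
finger_gap: 0.63
```

play_rows(steps=[[[0, 0, 0, 0, 0, 0], [0, 0, 0, 0, 0, 0], [0, 0, 0, 0, 0, 0], [0, 0, -0.01, 0, 0, 0], [0, 0, -0.03, 0, 0, 0], [0, 0, -0.05, 0, 0, 0], [-0.06, 0, -0.05, 0, 0, 0], [-0.06, 0, 0, 0, 0, 0]]], fingers=0.78)

```text
t: 31.18
tcp_pos: [0.4699, -0.409, 0.1699]
tool_rot: [0.907, 0.421, -0.0, 0.004]
force: [0.4, -0.2, -0.4]
finger_gap: 0.779
```

```bash
python3 rel.py pics/y.png -.0485,-.0284 -.048,-.084; python3 - <<'E'
from h import *
s=manip.snapshot("top"); cv2.imwrite("pics/ytop.png",s["img"][:,:,::-1])
E
```

```text
t 31.18 p [ 0.4699 -0.409   0.1699] yaw 0.8696 z [ 0.003 -0.007 -1.   ] F [ 0.4 -0.2 -0.4] gap 0.779
120.18187492580378 b [ 0.5957 -0.2496 -0.1833] a,c dev [-0.     -0.0008 -0.0001  0.0005]
nut rel row frame [-0.0472 -0.0308 -0.1048]
nut rel row frame [-0.0471 -0.0839  0.0044]
dist mm
 [[  0.   54.5  54.8  56.4  96.3]
 [ 54.5   0.  109.3  97.5 146.3]
 [ 54.8 109.3   0.   52.8  55.3]
 [ 56.4  97.5  52.8   0.   53.1]
 [ 96.3 146.3  55.3  53.1   0. ]]
```

View pics/y.png

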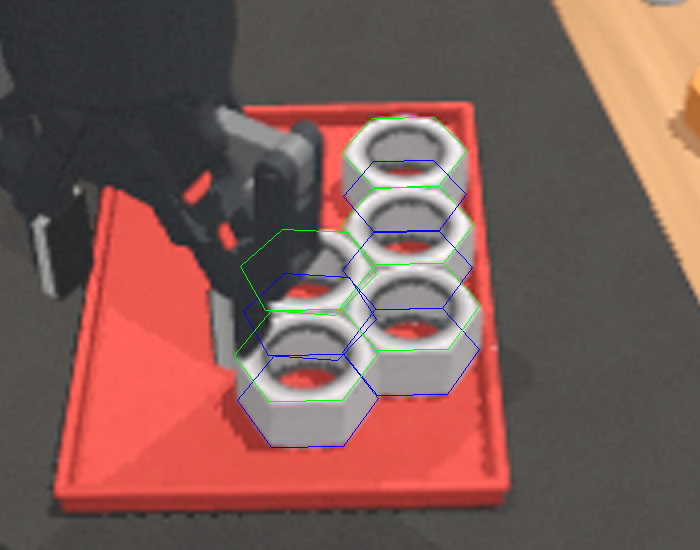

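View pics/ytop.png

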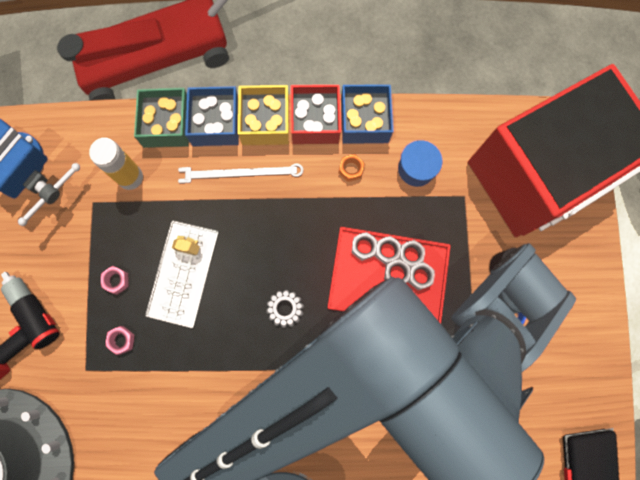

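play_rows(steps=[[[0, 0, -0.05, 0, 0, 0], [0, 0, -0.04, 0, 0, 0], [0.038, -0.032, 0, 0, 0, 0], [0.038, -0.032, 0, 0, 0, 0], [0.038, -0.032, 0, 0, 0, 0], [0.038, -0.032, 0, 0, 0, 0], [0.038, -0.032, 0, 0, 0, 0], [0.038, -0.032, 0, 0, 0, 0], [0.038, -0.032, 0, 0, 0, 0], [0.038, -0.032, 0, 0, 0, 0]]])

```text
t: 32.52
tcp_pos: [0.4697, -0.0076, 0.2555]
tool_rot: [0.908, 0.42, -0.001, -0.001]
force: [0.1, -0.1, 0.9]
finger_gap: 0.778
```

```bash
python3 rel.py pics/z.png -.0485,-.0284 -.048,-.084; python3 - <<'E'
from h import *
for c in("side","top"):
    s=manip.snapshot(c); cv2.imwrite(f"pics/end{c}.png",s["img"][:,:,::-1])
E
```

```text
t 32.52 p [ 0.4697 -0.0076  0.2555] yaw 0.8661 z [-0.003  0.001 -1.   ] F [ 0.1 -0.1  0.9] gap 0.778
49.850715487880834 b [ 0.5959 -0.2501 -0.1747] a,c dev [ 0.0002 -0.0004 -0.0009  0.0004]
nut rel row frame [-0.0484 -0.0299 -0.0554]
nut rel row frame [-0.0477 -0.083   0.0295]
dist mm
 [[  0.   54.9  54.9  56.9  95.7]
 [ 54.9   0.  109.8  97.7 146. ]
 [ 54.9 109.8   0.   53.7  54.5]
 [ 56.9  97.7  53.7   0.   53.1]
 [ 95.7 146.   54.5  53.1   0. ]]
```

View pics/z.png

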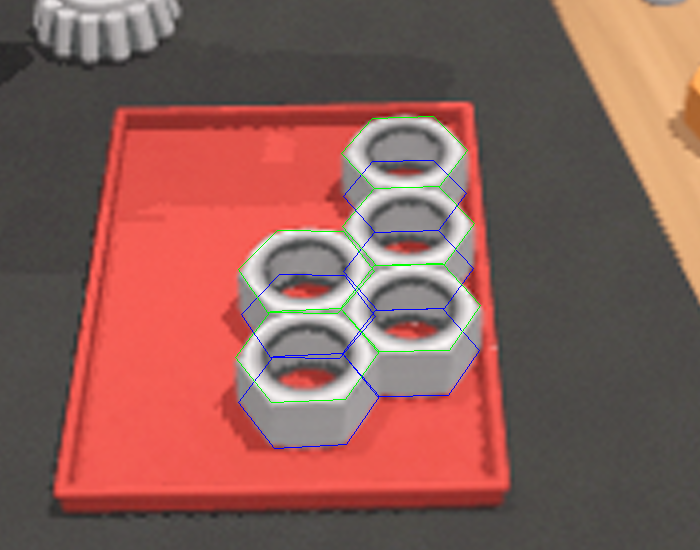

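View pics/endside.png

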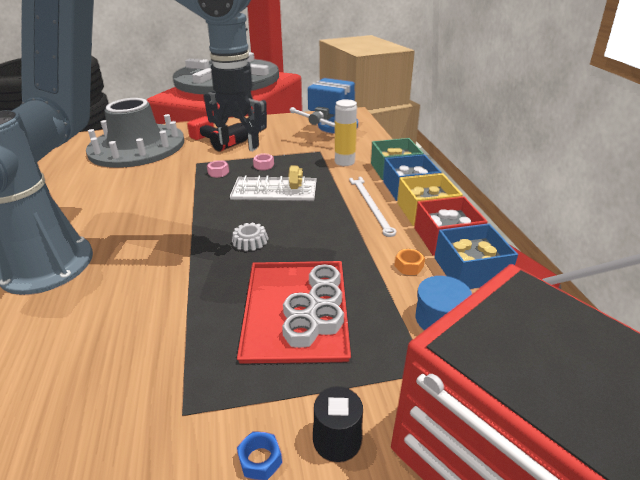

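```bash
python3 - <<'E'
from station import manip
print(manip.sign_off())
E
```

```text
the job is handed in; nothing more can be done
None
```

Both hub nuts are lying flat in the red tray, packed against the row of three, and the job is handed in at about 32.7 s. `sign_off` gives no verdict, so the checks below are my own.

**What I did**
- **nut_flat:** I moved it from the mat into the hollow between row_b and row_c.
- **nut_edge:** I lifted it out of the rack and lowered it tilted until its lower edge touched the mat. Drawing the finger out from under it laid it on its face. I then picked it up again and set it against nut_flat and row_c.

**Last checks** (fit to the final side picture)

| Nut | Nearest neighbours, centre to centre | Turn relative to row |
|---|---|---|
| nut_flat | row_c 53.7 mm, nut_edge 53.1 mm, row_b 56.9 mm | -0.06 rad |
| nut_edge | row_c 54.5 mm, nut_flat 53.1 mm | 0.03 rad |
| row neighbours | 54.9 mm each | n/a |

- All of these are within the limits of 58 mm and 0.15 rad. The final side picture shows all five nuts lying flat.
- The castle nut still stands in the rack, and the bearing shows no visible movement.

**What failed or disagreed**
- **Fit accuracy:** some fitted distances come out below the 55 mm that touching nuts allow, so they are only good to about 2 mm.
- **Camera offset:** the two cameras disagreed by 2–5 mm, so I placed the nuts by their position relative to the row in one picture and by the contact force.
- **nut_flat dragging:** on its first slide nut_flat stuck on the tray floor at about 9 N. Lifting it about 2 mm freed it.
- **First tilt:** my first tilt of nut_edge ran into the wrist's limits, so I tilted it the other way.

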